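Lock the hexapod's clamp screw with the flat driver

TASK

Take the flat driver (square handle) out of the tool block, set its blade down into the slot of the clamp screw beside the hexapod and, keeping the blade pressed gently to the bottom of the slot (never hard, about 10 N), turn the screw clockwise all the way to its stop without forcing it there. Then stand the driver back in the tool block and let go; turn the screw with nothing but the driver and leave everything else where it is.

Things in the scene. Friction and masses are not known exactly. Their poses are not given: they have to be found in the camera images.
- flat_driver: Flat screwdriver, 90 g, upright in any one of the block's three holes. Black square handle 24 x 24 mm, 66 mm high (a 25 mm band 56 to 60 mm up); below it a 10 mm round steel shaft ending in a flat blade, 12 mm wide, 2.4 mm thick (1.6 mm over its last 2 mm). Origin: centre of the handle's underside. z: up along the driver; the blade is wide along x, thin along y; handle faces look along x and y.
- blade_tip (a point): Middle of the blade's lower edge, 48 mm below the driver's origin; same axes as the driver. The blade fits the slot either way round (half turn).
- tool_block: Fixed aluminium block 70 x 170 mm, 55 mm high, origin at the centre of its underside, z up. Three round holes, 17 mm wide, 52 mm deep, 2 mm chamfer, at x = 0 and y = -50, 0 and 50 mm of its own frame; each holds one driver, upright, the underside of its handle resting on the block's top.
- clamp_base: Fixed black plate 150 x 340 mm, 12 mm thick, origin at the centre of its underside, z up. It carries the hexapod (130 mm wide, 137 mm high over the table) centred at y = +80 mm and, at x = -30, y = -110 mm, a round black boss 46 mm wide with its top 32 mm over the table.
- boss_top (a point): Centre of the boss's top, on the clamp screw's axis; same axes as clamp_base. The steel screw head is 28 mm across, 9 mm high; its straight slot, 4 mm wide, 5 mm deep, open at both ends, has its floor anywhere from 4 to 26 mm above this point (a bare shank 20 mm wide shows below the head). That height differs per machine, is not measured, and does not change by turning or gentle pressing: find it by feel.
- clamp_screw (a joint): Angle of the clamp screw, rad, growing clockwise seen from above; it starts between 0.1 and 0.5 and ends at a hard stop at 1.5. At 0 the slot runs along clamp_base's x axis; at angle q the slot's direction is clamp_base's yaw minus q. It stays where it is left, and takes about 0.05 N m to turn; at the stop the torque climbs steeply, and more than about 0.3 N m harms it.
- hex_driver: Bystander: driver with a round handle 25 mm wide and 56 mm high, in another hole of the block; origin at the handle's underside.
- nut_driver: Bystander: driver with a round handle 20 mm wide and 56 mm high, in the third hole; origin at the handle's underside.
- plug: Bystander: white connector shell 16 x 40 x 16 mm lying loose on the black plate between boss and hexapod.
- caliper: Bystander: steel caliper 170 mm long, 12 mm high, lying on the table near the robot.
- adapter_ring: Bystander: aluminium ring 70 mm wide, 12 mm high, lying on the table.
There are look-alikes about, which are no part of the job. Leave any red look-alike of the flat_driver alone. Several things look just like the tool_block: the one meant starts farthest to the robot's left.

How it is judged:
By the outcome, as a careful person would: the job done as asked, in the order asked, and still so for the second after the job is handed in, with the robot touching nothing.
It also fails if it takes over 61 s, if anything falls off the work surface, if the arm or the gripper's body presses on something with over 40 N, if the wrist force passes 120 N, or if a joint passes its speed limit or range.

ROBOT

A 6-joint arm with a two-finger parallel gripper is mounted at the origin on the work surface. World frame = base frame: x ahead of the robot, y to its left, z up, the work surface at z = 0. Lengths are in m, angles in rad, forces in N, time in s.
With the tool pointing down it reaches from about 0.35 to 0.85 m from the base axis. Payload 8.1 kg.
Tool frame: the origin (TCP) lies at the very end of the fingers, on their centre line; the grasp point (between the pads) lies 19 mm behind it; x points along the fingers, y is the direction in which the jaws open and shut, and the axes are right-handed (so a half turn about x gives the same grasp; the last joint's range is limited). The gripper opens to 93 mm and grips with 3 to 60 N. Pads are 15 mm wide; open, the fingers measure 128 mm over their backs; the gripper's body (75 mm by 188 mm) begins 65 mm behind the grasp point.
Start: joints at [1.07, 0.13, 1.488, -0, 1.523, -0.085], TCP at [0.242, 0.549, 0.219] pointing down, gripper open.
Joint ranges: [-2.96, 2.96], [-0.89, 2.26], [0.02, 2.5], [-1.34, 4.48], [0, 2.73], [-2.66, 2.66]. Speed limits (rad/s): [2.39, 2.39, 2.79, 3.14, 3.14, 3.14].

INTERFACE

Orientations are given as a rotation vector (axis times angle).
In Python, from plant import * gives the robot as it stands. The module is installed in compiled form; this text tells all that it offers.
- The arm moves only by the tool apply_moves, never from a script. Its argument "series" is a list of rows, each an object with "jaw": the gripper's target within -1 to 1 (shut at 1, half-way at 0, fully open at -1); "linear": the shift along the tool's x, y, z normalised to -1 to 1, where 1 is 0.6 m, a list of three; "roll": the turn about the tool's x normalised to -1 to 1, where 1 is 30 degrees. A call has 1 to 20 rows; each row is the pose to reach, as a shift and turn from the pose measured when the call began, along the tool's axes at that moment; what a row does not reach only later rows make up. A row lasts 1/8 s, in which the tool goes at most 62.5 mm and 10.7 degrees, less where a joint would pass 70% of its speed; a pose out of reach is approached as far as the arm can. A call with a number of a shift or a turn outside -1 to 1 is refused whole. A call with a gripper value outside its range is refused whole. The fingers move at their own pace and stop on an object; "force" is the grip in N (left out, the last holds). Time passes only in rows, so rows that repeat a pose let the fingers close. It gives the time, the measured TCP pose, the force and the opening at its end, in the units of the state.
- read_state(): the state, without advancing time (a new reading comes with each control period).
- read_camera(name): name is "scene" or "top" or "wrist"; returns a dict with "pixels" (400x640x3 uint8, blue, green, red), "intrinsics" (3x3 intrinsics, pixels), "rvec" (rotation vector, rad) and "tvec" (3), from world to camera coordinates, as OpenCV has them; the wrist camera has in their place "tool_from_camera" (4x4, takes a point from camera to tool coordinates, whose origin is the TCP and whose axes are the tool frame's). Camera axes: x right, y down, z forward; pixel columns grow to the right and rows downward; lengths in m; the calibration is good to about 2 mm. A picture is of the moment at which its call begins: read the wrist's pose just before it. There is no depth.
- close_job(): hands the job in, once; it reports no verdict.
The state is a dict: "t": time; "q": joint angles; "dq": joint speeds; "joint_torque": joint torques, N m; "tool_pos": TCP position; "orientation": TCP orientation; "force": force on the tool from outside, world axes, zero at the start; "wrist_torque": the same for the moment, N m; "opening": finger opening in m.
Only numpy, scipy, OpenCV 4.12 (cv2) and the standard library are available. Lean on these libraries where they do the work, as an engineer would, in place of code of your own. Each camera call takes 0.05 s, during which the arm holds its last target. There are 200 camera calls.

## Working session

There is one attempt and no reset: what is moved stays moved. The work goes in short steps, Python scripts to look and compute and a tool call to move; the robot and the scene stay as the last step left them, time stands still between calls to the robot, and variables do not carry over. Pictures are saved under pics/ and viewed, about 8 in all and at most 12, crops included, and the job is handed in when it is done.

Besides the shell and the picture viewer there is one more tool, called after "Call:" by a JSON object that holds its "api" and its "payload". apply_moves: Moves the arm, as the interface text tells. Its arguments: {"type":"object","properties":{"series":{"type":"array"},"force":{"type":"number"}},"required":["series"]}

```bash
mkdir -p pics; cat > h.py <<'E'
from plant import *
import numpy as np, cv2
from scipy.spatial.transform import Rotation as R
def cam(n):
    s=read_state(); c=read_camera(n); c['K']=np.array(c['intrinsics'],float)
    if n=='wrist':
        T=np.eye(4);T[:3,:3]=R.from_rotvec(s['orientation']).as_matrix();T[:3,3]=s['tool_pos']
        c['T']=T@np.array(c['tool_from_camera'])
    else:
        M=np.eye(4);M[:3,:3]=R.from_rotvec(np.array(c['rvec']).ravel()).as_matrix();M[:3,3]=np.array(c['tvec']).ravel()
        c['T']=np.linalg.inv(M)
    return c
def at(c,uv,z):
    d=c['T'][:3,:3]@np.linalg.inv(c['K'])@np.array([uv[0],uv[1],1.]);o=c['T'][:3,3]
    return o+d*(z-o[2])/d[2]
def proj(c,p):
    q=np.linalg.inv(c['T'])@np.append(p,1);u=c['K']@q[:3];return u[:2]/u[2]
E
python3 - <<'E'
from h import *
for n in('scene','top','wrist'):
    c=cam(n);cv2.imwrite(f'pics/{n}0.png',c['pixels']);print(n,c['K'].round(1).tolist(),c['T'].round(3).tolist())
s=read_state();print(s)
E
```

```text
scene [[511.2, 0.0, 321.8], [0.0, 511.2, 200.8], [0.0, 0.0, 1.0]] [[-0.19, 0.749, -0.634, 1.271], [0.982, 0.146, -0.122, 0.09], [0.002, -0.646, -0.763, 0.933], [0.0, 0.0, 0.0, 1.0]]
top [[461.9, 0.0, 324.5], [0.0, 461.9, 189.6], [0.0, 0.0, 1.0]] [[-0.017, -0.982, 0.186, 0.36], [-1.0, 0.017, -0.004, -0.053], [0.001, -0.186, -0.983, 1.137], [0.0, 0.0, 0.0, 1.0]]
wrist [[314.9, 0.0, 319.5], [0.0, 314.9, 201.8], [0.0, 0.0, 1.0]] [[0.404, 0.887, 0.225, 0.181], [0.915, -0.391, -0.101, 0.576], [-0.002, 0.246, -0.969, 0.383], [0.0, 0.0, 0.0, 1.0]]
{'t': 0.15, 'q': array([ 1.06962757e+00,  1.31005073e-01,  1.48901376e+00,  1.98863801e-05,
        1.52297662e+00, -8.53953204e-02]), 'dq': array([ 1.06298014e-04, -2.13495753e-03, -2.86492949e-03, -9.34755940e-04,
       -9.34266435e-06,  1.34333233e-04]), 'joint_torque': array([ 7.25506816e-04, -5.60472894e+01, -4.92337275e+01,  7.68982898e-02,
        3.04260361e-02, -1.28785650e-04]), 'tool_pos': array([0.24210414, 0.54852237, 0.21782646]), 'orientation': array([ 0.32508494,  1.54650824, -0.3271979 ]), 'force': array([ 0.1926357 , -0.32257858,  0.04815217]), 'wrist_torque': array([-0.04633886,  0.02640154,  0.01011658]), 'opening': 0.09300699125463222}
```

View pics/top0.png

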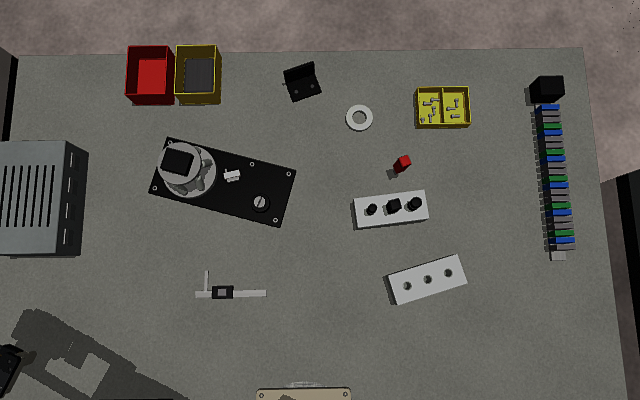

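View pics/scene0.png

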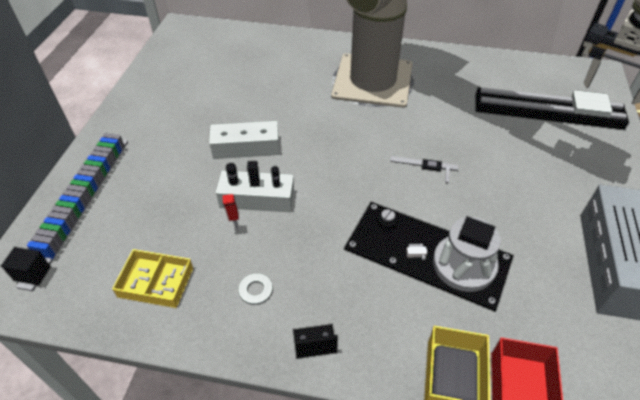

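The top view shows the drivers' block at (390,208), an empty look-alike block at (428,280) and a red look-alike driver at (402,163). The slotted screw is at (261,203), the hexapod at (187,170) and the plug at (232,175). Image left is +y, so the meant block is the one holding the drivers. The flat driver could be the handle at (371,210), (393,206) or (414,204), or the red one at (402,163). By its square shape I take the middle one, and I'll check that in a crop.

```bash
python3 - <<'E'
from h import *
a=cv2.imread('pics/top0.png');b=cv2.imread('pics/scene0.png')
A=cv2.resize(a[180:240,340:440],None,fx=4,fy=4,interpolation=cv2.INTER_CUBIC)
A2=cv2.resize(a[130:235,140:305],None,fx=4,fy=4,interpolation=cv2.INTER_CUBIC)[:300,:]
B=cv2.resize(b[150:215,205:305],None,fx=4,fy=4,interpolation=cv2.INTER_CUBIC)
im=np.zeros((580,800,3),np.uint8)
im[:240,:400]=A; im[:260,400:800]=B; C=cv2.resize(a[130:230,140:305],None,fx=3,fy=3,interpolation=cv2.INTER_CUBIC); im[270:570,:495]=C
cv2.imwrite('pics/crop1.png',im)
c=cam('top')
g=c['pixels']
# block top: bright mask
m=(g.min(2)>170).astype(np.uint8); m=cv2.morphologyEx(m,cv2.MORPH_CLOSE,np.ones((3,3)))
for k in cv2.findContours(m,0,2)[0]:
    if cv2.contourArea(k)>200:
        r=cv2.minAreaRect(k);print('white',r, [at(c,p,.055)[:2].round(3).tolist() for p in cv2.boxPoints(r)], at(c,r[0],.055).round(3))
m=(g.max(2)<50).astype(np.uint8)
for k in cv2.findContours(m,0,2)[0]:
    if cv2.contourArea(k)>40:
        r=cv2.minAreaRect(k);print('black',r[0],r[1], cv2.contourArea(k),at(c,r[0],.012).round(3), [at(c,p,.012)[:2].round(3).tolist() for p in cv2.boxPoints(r)])
for uv in((371,209),(393,205),(415,203)): print(at(c,uv,.115).round(3))
print('screw',at(c,(261,203),.05))
E
```

```text
black (18.0, 371.0) (54.0, 36.0) 1019.0 [0.159 0.657 0.012] [[0.219, 0.705], [0.218, 0.621], [0.1, 0.609], [0.101, 0.692]]
black (222.5, 292.0) (12.0, 21.0) 243.5 [0.329 0.189 0.012] [[0.343, 0.215], [0.342, 0.165], [0.314, 0.164], [0.315, 0.214]]
black (390.3632507324219, 289.3387145996094) (30.998655319213867, 5.504117488861084) 58.0 [ 0.328 -0.21   0.012] [[0.363, -0.198], [0.365, -0.211], [0.294, -0.223], [0.292, -0.21]]
black (371.0000305175781, 209.0000457763672) (8.485280990600586, 11.31370735168457) 72.5 [ 0.522 -0.171  0.012] [[0.52, -0.154], [0.539, -0.174], [0.524, -0.188], [0.505, -0.168]]
black (385.7820739746094, 222.57044982910156) (75.69014739990234, 28.141040802001953) 107.5 [ 0.488 -0.206  0.012] [[0.481, -0.107], [0.548, -0.128], [0.495, -0.305], [0.429, -0.283]]
black (392.95001220703125, 205.8500518798828) (12.965337753295898, 15.17893123626709) 154.5 [ 0.529 -0.226  0.012] [[0.539, -0.203], [0.55, -0.239], [0.519, -0.248], [0.508, -0.212]]
black (414.03662109375, 203.67074584960938) (10.151294708251953, 15.148855209350586) 123.0 [ 0.534 -0.278  0.012] [[0.532, -
[... 2919 characters left out ...]
.012] [[0.93, 0.328], [0.928, 0.229], [0.834, 0.226], [0.836, 0.324]]
black (162.04425048828125, 84.66371154785156) (40.63914108276367, 64.533447265625) 674.0 [0.856 0.358 0.012] [[0.828, 0.451], [0.962, 0.348], [0.885, 0.265], [0.754, 0.369]]
black (8.934200286865234, 93.44636535644531) (93.08145141601562, 16.879436492919922) 556.0 [0.839 0.752 0.012] [[0.969, 0.79], [0.969, 0.745], [0.714, 0.716], [0.714, 0.758]]
black (145.66815185546875, 69.47787475585938) (37.4501953125, 49.55665588378906) 721.0 [0.899 0.403 0.012] [[0.835, 0.452], [0.973, 0.452], [0.965, 0.353], [0.827, 0.355]]
[ 0.507 -0.16   0.115]
[ 0.515 -0.21   0.115]
[ 0.519 -0.259  0.115]
screw [0.53549206 0.09442455 0.05      ]
```

View pics/crop1.png

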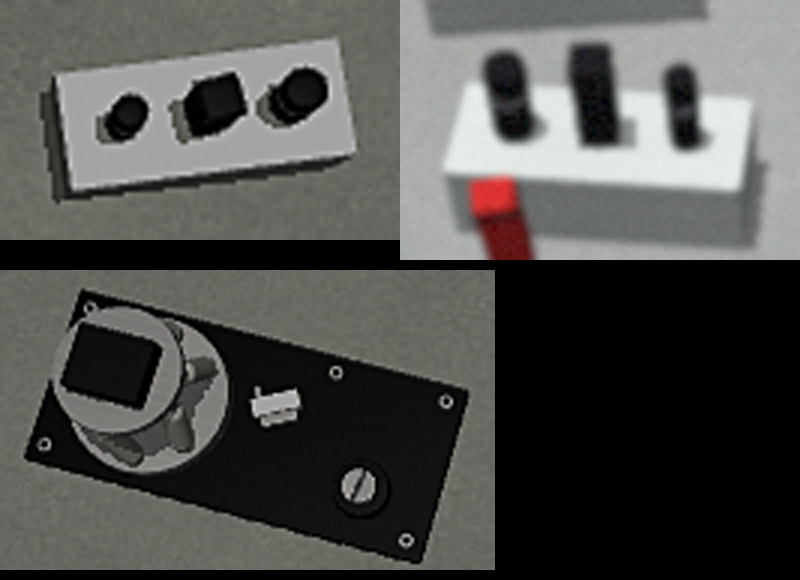

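The middle handle is the square one, so it is the flat driver. In the crop, the block's top corners are (53,75), (337,38), (357,152) and (68,192). The screw slot at (359,486) runs up and to the right. Next I compute the coarse poses and the first move.

```bash
cat >> h.py <<'E'
def axes(s): return R.from_rotvec(s['orientation']).as_matrix()
def go(s,p,yaw=None):
    """linear (units .6m) and total roll deg to reach TCP p and jaw-axis yaw (mod pi; printed nearest)"""
    M=axes(s);l=M.T@(np.array(p)-s['tool_pos'])/.6
    y=np.arctan2(M[1,1],M[0,1]); r=None
    if yaw is not None: r=[round(float(np.degrees(y-yaw)+k),2) for k in(-360,-180,0,180,360) if abs(np.degrees(y-yaw)+k)<200]
    print('lin',l.round(4).tolist(),'roll deg',r,'curyaw',round(float(np.degrees(y)),2),'q6',s['q'][5].round(3))
def line(s):
    print('t',round(s['t'],2),'pos',s['tool_pos'].round(4),'F',s['force'].round(2),'M',s['wrist_torque'].round(3),'open',round(s['opening'],4),'q',np.array(s['q']).round(3))
E
python3 - <<'E'
from h import *
c=cam('top');s=read_state();print(axes(s).round(3).tolist());line(s)
A=[at(c,(x/4+340-.4,y/4+180-.4),.055)[:2] for x,y in((53,75),(337,38),(357,152),(68,192))]
print('block',np.round(A,3).tolist(),np.mean(A,0),np.degrees(np.arctan2(*(A[0]-A[1])[::-1])),np.degrees(np.arctan2(*(A[3]-A[2])[::-1])))
B=[at(c,(x/3+140-.3,y/3+130-.3),.012)[:2] for x,y in((82,20),(468,120),(420,292),(25,190))]
print('base',np.round(B,3).tolist(),np.mean(B,0),[np.linalg.norm(B[0]-B[1]),np.linalg.norm(B[1]-B[2])],np.degrees(np.arctan2(*(B[0]-B[1])[::-1])),np.degrees(np.arctan2(*(B[3]-B[2])[::-1])))
y=np.arctan2(*((B[0]+B[3]-B[1]-B[2]))[::-1])-np.pi/2;ce=np.mean(B,0)
print('yaw',np.degrees(y),'screw',ce+np.array([[np.cos(y),-np.sin(y)],[np.sin(y),np.cos(y)]])@[-.03,-.11])
# slot seen in crop
p=at(c,(346/3+140,(497-270)/3+130),.05);q=at(c,(374/3+140,(474-270)/3+130),.05);print('slotdir',np.degrees(np.arctan2(*(q-p)[:2][::-1])),at(c,(359/3+139.7,216/3+129.7),.055))
go(s,(.515,-.21,.22),np.radians(90))
E
```

```text
[[-0.0, 0.404, 0.915], [-0.001, 0.915, -0.404], [-1.0, -0.001, -0.0]]
t 0.25 pos [0.2422 0.5487 0.2181] F [ 0.02  0.31 -0.8 ] M [-0.024  0.003 -0.043] open 0.0931 q [ 1.07   0.131  1.489 -0.     1.523 -0.085]
block [[0.542, -0.124], [0.562, -0.294], [0.493, -0.302], [0.472, -0.131]] [ 0.51732973 -0.21310415] 96.5428418395094 96.90644312990652
base [[0.717, 0.339], [0.624, 0.014], [0.481, 0.053], [0.571, 0.379]] [0.5984709  0.19633049] [np.float64(0.33831589585534855), np.float64(0.14847501701039875)] 74.18766633465421 74.57509139696879
yaw -15.61868533061759 screw [0.53996293 0.09846928]
slotdir -50.60146872758075 [0.53787317 0.09764961 0.055     ]
lin [-0.0023, -0.9731, 0.9266] roll deg [-23.82, 156.18] curyaw 66.18 q6 -0.085
```

Call:
{"api": "apply_moves", "payload": {"series": [{"jaw": -1, "linear": [0, -0.97, 0.93], "roll": 1}, {"jaw": -1, "linear": [0, -0.97, 0.93], "roll": 1}, {"jaw": -1, "linear": [0, -0.97, 0.93], "roll": 1}, {"jaw": -1, "linear": [0, -0.97, 0.93], "roll": 1}, {"jaw": -1, "linear": [0, -0.97, 0.93], "roll": 1}, {"jaw": -1, "linear": [0, -0.97, 0.93], "roll": 1}, {"jaw": -1, "linear": [0, -0.97, 0.93], "roll": 1}, {"jaw": -1, "linear": [0, -0.97, 0.93], "roll": 1}, {"jaw": -1, "linear": [0, -0.97, 0.93], "roll": 1}, {"jaw": -1, "linear": [0, -0.97, 0.93], "roll": 1}, {"jaw": -1, "linear": [0, -0.97, 0.93], "roll": 1}, {"jaw": -1, "linear": [0, -0.97, 0.93], "roll": 1}, {"jaw": -1, "linear": [0, -0.97, 0.93], "roll": 1}, {"jaw": -1, "linear": [0, -0.97, 0.93], "roll": 1}, {"jaw": -1, "linear": [0, -0.97, 0.93], "roll": 1}, {"jaw": -1, "linear": [0, -0.97, 0.93], "roll": 1}], "force": 30}}

```text
t: 2.25
tool_pos: [0.5175, -0.208, 0.2189]
orientation: [0.731, 1.444, -0.732]
force: [0.0, -0.3, -0.4]
opening: 0.0928
```

Call:
{"api": "apply_moves", "payload": {"series": [{"jaw": -1, "linear": [0, 0, 0], "roll": 0.95}, {"jaw": -1, "linear": [0, 0, 0], "roll": 0.95}, {"jaw": -1, "linear": [0, 0, 0], "roll": 0.95}, {"jaw": -1, "linear": [0, 0, 0], "roll": 0.95}]}}

```text
t: 2.75
tool_pos: [0.5176, -0.2068, 0.2194]
orientation: [1.107, 1.27, -1.107]
force: [0.2, -0.0, 0.2]
opening: 0.093
```

```bash
python3 - <<'E'
from h import *
s=read_state();line(s);c=cam('wrist');cv2.imwrite('pics/w1.png',c['pixels']);np.savez('w1.npz',T=c['T'],K=c['K'])
print('proj block hole',proj(c,(.517,-.213,.121)))
go(s,(.515,-.21,.22),np.radians(6.7))
E
```

```text
t 2.75 pos [ 0.5176 -0.2068  0.2194] F [ 0.16 -0.03  0.18] M [-0.101  0.085  0.033] open 0.093 q [-4.720e-01  1.400e-02  1.609e+00 -1.000e-03  1.518e+00 -6.090e-01]
proj block hole [317.0937282  208.86968424]
lin [-0.001, -0.005, 0.0047] roll deg [-178.81, 1.19, 181.19] curyaw 7.89 q6 -0.609
```

View pics/w1.png

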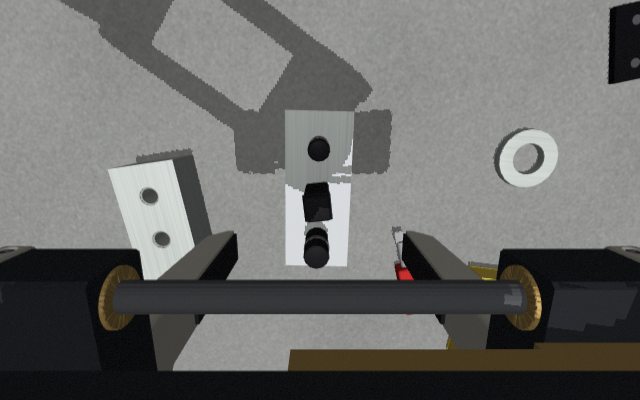

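The wrist view shows the flat driver's square handle top at about (317,208), nearly aligned with the tool. The bystander handles are at (318,148) and (316,245), and part of the red driver shows at (403,272). I'll enlarge it with more contrast and locate the red driver.

```bash
python3 - <<'E'
from h import *
g=cv2.imread('pics/w1.png')
k=g[165:275,270:430].astype(float)
k=np.clip(255*(k/255)**.35,0,255).astype(np.uint8)
cv2.imwrite('pics/w1c.png',cv2.resize(k,None,fx=5,fy=5,interpolation=cv2.INTER_CUBIC))
ct,cs=cam('top'),cam('scene')
for c in(ct,cs):
    a=c['pixels'].astype(int);m=((a[:,:,2]>90)&(a[:,:,1]<60)&(a[:,:,0]<60)).astype(np.uint8)
    for q in cv2.findContours(m,0,2)[0]:
        if 30<cv2.contourArea(q)<600:
            x=cv2.boundingRect(q);print(x,[at(c,(x[0]+x[2]/2,x[1]+x[3]/2),z).round(3).tolist() for z in (0,.012,.06,.1)])
E
```

```text
(174, 227, 30, 14) [[0.649, -0.335, -0.0], [0.657, -0.33, 0.012], [0.689, -0.308, 0.06], [0.716, -0.29, 0.1]]
```

View pics/w1c.png

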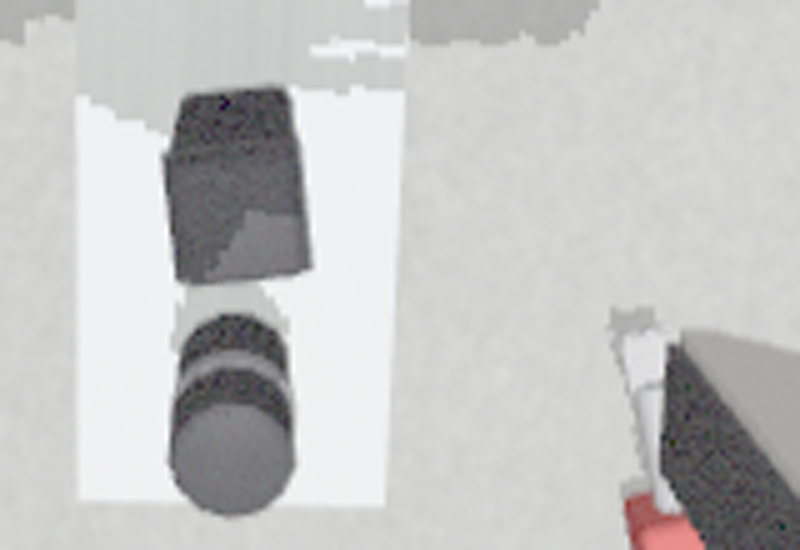

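The enlarged crop shows the square handle's top face with corners (165,158), (300,148), (312,268) and (180,282). The red driver is lying on the table, its tip at full-image (396,230).

```bash
python3 - <<'E'
from h import *
d=np.load('w1.npz');c=dict(T=d['T'],K=d['K']);f=lambda x,y,z:at(c,(270+x/5-.4,165+y/5-.4),z)[:2]
P=[f(*p,.121) for p in((165,158),(300,148),(312,268),(180,282))]
e=lambda v:np.degrees(np.arctan2(v[1],v[0])).round(1)
print(np.round(P,4).tolist(),np.mean(P,0),[np.linalg.norm(P[i]-P[i-1]).round(4) for i in range(4)],[e(P[i]-P[i-1]) for i in range(4)])
B=[f(*p,.055) for p in((77,499),(386,506),(400,300),(77,200))];print('block',np.round(B,4).tolist(),e(B[1]-B[0]),e(B[3]-B[0]))
print('red tip',f(635,335,.012))
s=read_state()
yaw=np.radians(e(P[1]-P[0]));go(s,(*np.mean(P,0),.066),yaw)
E
```

```text
[[0.5031, -0.2035], [0.5259, -0.1986], [0.5311, -0.2196], [0.5085, -0.2253]] [ 0.51714281 -0.21175355] [np.float64(0.0225), np.float64(0.0233), np.float64(0.0217), np.float64(0.0233)] [np.float64(103.9), np.float64(12.2), np.float64(-76.1), np.float64(-165.8)]
block [[0.4918, -0.3013], [0.5618, -0.2934], [0.557, -0.2442], [0.484, -0.2313]] 6.5 96.3
red tip [ 0.62309752 -0.25886152]
lin [0.2553, -0.0018, 0.0069] roll deg [-184.25, -4.25, 175.75] curyaw 7.95 q6 -0.611
```

Call:
{"api": "apply_moves", "payload": {"series": [{"jaw": -0.4, "linear": [0, -0.002, 0.007], "roll": -0.187}, {"jaw": -0.4, "linear": [0.06, -0.002, 0.007], "roll": -0.187}, {"jaw": -0.4, "linear": [0.12, -0.002, 0.007], "roll": -0.187}, {"jaw": -0.4, "linear": [0.18, -0.002, 0.007], "roll": -0.187}, {"jaw": -0.4, "linear": [0.22, -0.002, 0.007], "roll": -0.187}, {"jaw": -0.4, "linear": [0.252, -0.002, 0.007], "roll": -0.187}, {"jaw": -0.4, "linear": [0.252, -0.002, 0.007], "roll": -0.187}]}}

```text
t: 3.78
tool_pos: [0.5159, -0.2111, 0.0664]
orientation: [1.032, 1.314, -1.034]
force: [0.4, 0.1, -0.3]
opening: 0.0654
```

Call:
{"api": "apply_moves", "payload": {"series": [{"jaw": 1, "linear": [0, 0, 0], "roll": 0}, {"jaw": 1, "linear": [0, 0, 0], "roll": 0}, {"jaw": 1, "linear": [0, 0, 0], "roll": 0}, {"jaw": 1, "linear": [0, 0, 0], "roll": 0}, {"jaw": 1, "linear": [0, 0, 0], "roll": 0}, {"jaw": 1, "linear": [0, 0, 0], "roll": 0}, {"jaw": 1, "linear": [0, 0, 0], "roll": 0}], "force": 40}}

```text
t: 4.65
tool_pos: [0.5161, -0.2113, 0.0667]
orientation: [1.032, 1.314, -1.034]
force: [-0.9, 0.3, 3.2]
opening: 0.0237
```

```bash
python3 - <<'E'
from h import *
s=read_state();line(s);print(axes(s).round(3).tolist());go(s,(.517,-.212,.068),np.radians(13.5))
E
```

```text
t 4.65 pos [ 0.5161 -0.2113  0.0667] F [-0.94  0.34  3.24] M [-0.023  0.149 -0.005] open 0.0237 q [-4.800e-01  1.450e-01  1.759e+00 -1.000e-03  1.240e+00 -7.170e-01]
[[-0.002, 0.972, 0.235], [0.0, 0.235, -0.972], [-1.0, -0.002, -0.001]]
lin [-0.0022, 0.0012, 0.0016] roll deg [-179.89, 0.11, 180.11] curyaw 13.61 q6 -0.717
```

Call:
{"api": "apply_moves", "payload": {"series": [{"jaw": 1, "linear": [-0.04, 0, 0], "roll": 0}, {"jaw": 1, "linear": [-0.1, 0, 0], "roll": 0}, {"jaw": 1, "linear": [-0.18, 0, 0], "roll": 0}, {"jaw": 1, "linear": [-0.25, 0, 0], "roll": 0}, {"jaw": 1, "linear": [-0.25, 0.13, -0.4], "roll": 0}, {"jaw": 1, "linear": [-0.25, 0.13, -0.4], "roll": 0}, {"jaw": 1, "linear": [-0.25, 0.13, -0.4], "roll": 0}, {"jaw": 1, "linear": [-0.25, 0.13, -0.4], "roll": 0}, {"jaw": 1, "linear": [-0.25, 0.13, -0.4], "roll": 0}, {"jaw": 1, "linear": [-0.25, 0.13, -0.4], "roll": 0}, {"jaw": 1, "linear": [-0.25, 0.13, -0.4], "roll": 0}]}}

```text
t: 6.02
tool_pos: [0.5356, 0.039, 0.2165]
orientation: [1.033, 1.313, -1.035]
force: [0.1, 0.2, -0.8]
opening: 0.024
```

```bash
python3 - <<'E'
from h import *
s=read_state();line(s)
w=cam('wrist');c=cam('scene');t=cam('top')
cv2.imwrite('pics/w2.png',w['pixels']);cv2.imwrite('pics/s2.png',c['pixels']);np.savez('w2.npz',T=w['T'],K=w['K'])
tip=s['tool_pos']-[0,0,.0597];im=np.zeros((560,800,3),np.uint8)
for c,x in((c,0),(t,400)):
    u=proj(c,tip).astype(int);print(u,tip)
    k=c['pixels'][u[1]-28:u[1]+12,u[0]-25:u[0]+25];k=np.uint8(255*(k/255.)**.6)
    im[:320,x:x+400]=cv2.resize(k,(400,320),interpolation=cv2.INTER_CUBIC)
u=proj(w,(.539,.098,.055)).astype(int);print(u)
k=w['pixels'][max(u[1]-30,0):][:60,u[0]-50:u[0]+50];im[325:325+4*k.shape[0]][:235,:400]=cv2.resize(k,None,fx=4,fy=4)[:235]
k=cv2.resize(w['pixels'],(376,235));im[325:560,410:786]=k
cv2.imwrite('pics/m2.png',im)
E
```

```text
t 6.03 pos [0.5356 0.039  0.2165] F [ 0.05  0.17 -0.8 ] M [-0.092  0.004  0.001] open 0.024 q [-0.023 -0.037  1.664 -0.     1.516 -0.259]
[364 173] [0.53564794 0.03895394 0.1567942 ]
[280 194] [0.53564794 0.03895394 0.1567942 ]
[336 132]
```

View pics/m2.png

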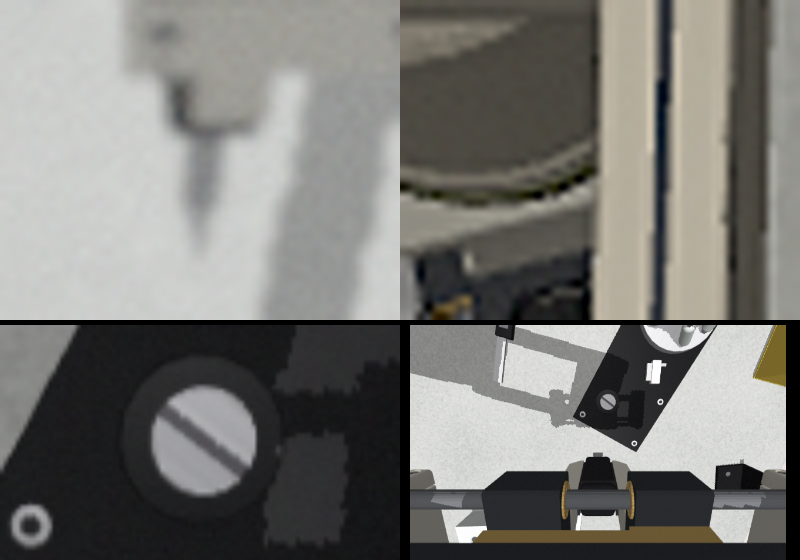

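The scene crop at top left shows the driver hanging upright with its blade narrow when seen along about 11° azimuth. So the blade is wide along the jaw axis (13.6°). The wrist crop shows the screw head at crop (204,440), with slot ends near (163,407) and (250,475), and the boss around it.

```bash
cat > scr.py <<'E'
from h import *
def screw(c,u,show=True):
    x0,y0=int(u[0])-30,max(int(u[1])-30,0)
    g=cv2.cvtColor(c['pixels'],6)[y0:y0+60,x0:x0+60];G=cv2.resize(g,None,fx=8,fy=8,interpolation=cv2.INTER_CUBIC)
    m=(G>105).astype(np.uint8);m=cv2.morphologyEx(m,cv2.MORPH_CLOSE,np.ones((45,45)))
    n,l,st,ce=cv2.connectedComponentsWithStats(m)
    U=(np.array(u)-[x0,y0])*8
    k=min([i for i in range(1,n) if st[i,4]>8000],key=lambda i:np.hypot(*(ce[i]-U)))
    ct=max(cv2.findContours((l==k).astype(np.uint8),0,1)[0],key=cv2.contourArea)
    e=cv2.fitEllipse(ct)
    f=lambda p:((p[0]+.5)/8-.5+x0,(p[1]+.5)/8-.5+y0)
    # slot: dark pixels within head
    yy,xx=np.nonzero((cv2.erode((l==k).astype(np.uint8),np.ones((15,15)))>0)&(G<115))
    b=cv2.fitLine(np.float32(np.c_[xx,yy]),cv2.DIST_HUBER,0,.01,.01).ravel()
    pts=[f(b[2:]+s*70*b[:2]) for s in(-1,1)]
    print('head',f(e[0]),'diam px',np.array(e[1])/8,'slotpix n',len(xx),'slot mid',f(b[2:]))
    return f(e[0]),np.array(e[1])/8,pts
E
python3 - <<'E'
from scr import *
d=np.load('w2.npz');c=dict(T=d['T'],K=d['K'],pixels=cv2.imread('pics/w2.png'))
h,dm,p=screw(c,(337,131))
for z in(.041,.046,.052,.057,.063):
    a=at(c,h,z);l=at(c,(h[0]-dm.mean()/2,h[1]),z);r=at(c,(h[0]+dm.mean()/2,h[1]),z)
    v=at(c,p[1],z)-at(c,p[0],z);print(z,a.round(4),'diam',np.linalg.norm(l-r).round(4),'slot deg',np.degrees(np.arctan2(v[1],v[0])).round(1))
b=(286+201/4-.4,102+(436-325)/4-.4);print('boss',at(c,b,.032).round(4))
t=cam('top');
E
```

```text
head (336.5142593383789, 130.37904357910156) diam px [25.47272301 26.92029953] slotpix n 4583 slot mid (np.float32(336.40005), np.float32(130.58218))
0.041 [0.5396 0.1003 0.041 ] diam 0.0277 slot deg -24.2
0.046 [0.5393 0.1003 0.046 ] diam 0.0273 slot deg -24.2
0.052 [0.539  0.1004 0.052 ] diam 0.0268 slot deg -24.2
0.057 [0.5387 0.1005 0.057 ] diam 0.0264 slot deg -24.2
0.063 [0.5384 0.1005 0.063 ] diam 0.0259 slot deg -24.2
boss [0.5391 0.101  0.032 ]
```

Call:
{"api": "apply_moves", "payload": {"series": [{"jaw": 1, "linear": [0.067, -0.034, -0.017], "roll": 1}, {"jaw": 1, "linear": [0.067, -0.034, -0.017], "roll": 1}, {"jaw": 1, "linear": [0.067, -0.034, -0.017], "roll": 1}, {"jaw": 1, "linear": [0.067, -0.034, -0.017], "roll": 1}]}}

```text
t: 6.72
tool_pos: [0.5135, 0.0438, 0.1766]
orientation: [1.417, 1.06, -1.42]
force: [0.3, -0.1, -1.4]
opening: 0.0235
```

Call:
{"api": "apply_moves", "payload": {"series": [{"jaw": 1, "linear": [0.067, 0, 0], "roll": 0.26}, {"jaw": 1, "linear": [0.067, 0, 0], "roll": 0.26}, {"jaw": 1, "linear": [0.067, 0, 0], "roll": 0.26}]}}

```text
t: 7.1
tool_pos: [0.5137, 0.0436, 0.1374]
orientation: [1.511, 0.981, -1.513]
force: [0.2, 0.8, -1.0]
opening: 0.024
```

```bash
python3 - <<'E'
from scr import *
s=read_state();line(s);c=cam('wrist');cv2.imwrite('pics/w3.png',c['pixels']);np.savez('w3.npz',T=c['T'],K=c['K'])
u=proj(c,(.539,.1005,.047));print(u)
h,dm,p=screw(c,u)
for z in(.041,.046,.052,.057,.063):
    a=at(c,h,z);v=at(c,p[1],z)-at(c,p[0],z)
    l=at(c,(h[0]-dm.mean()/2,h[1]),z);r=at(c,(h[0]+dm.mean()/2,h[1]),z)
    print(z,a.round(4),np.linalg.norm(l-r).round(4),np.degrees(np.arctan2(v[1],v[0])).round(1),axes(s).T@(a-s['tool_pos']))
go(s,s['tool_pos'],np.radians(-24.2))
x,y=map(int,u);k=c['pixels'][max(y-40,0):y+40,x-60:x+60]
im=cv2.resize(np.uint8(255*(k/255.)**.6),None,fx=5,fy=5,interpolation=cv2.INTER_CUBIC)
cv2.imwrite('pics/w3c.png',im)
E
```

```text
t 7.1 pos [0.5137 0.0436 0.1374] F [ 0.2   0.84 -0.98] M [-0.05   0.107  0.005] open 0.024 q [-0.015 -0.043  1.817  0.     1.369  0.405]
[318.58020351 128.98335059]
head (319.7930603027344, 128.54875946044922) diam px [34.60588837 35.39878464] slotpix n 4639 slot mid (np.float32(312.46927), np.float32(129.22551))
0.041 [0.54   0.1003 0.041 ] 0.0284 -24.8 [ 0.09634583  0.00099018 -0.06250956]
0.046 [0.54   0.1004 0.046 ] 0.0278 -24.8 [ 0.09134579  0.00098163 -0.06260861]
0.052 [0.5401 0.1005 0.052 ] 0.0272 -24.8 [ 0.08534575  0.00097138 -0.06272747]
0.057 [0.5401 0.1006 0.057 ] 0.0266 -24.8 [ 0.08034571  0.00096283 -0.06282652]
0.063 [0.5401 0.1007 0.063 ] 0.026 -24.8 [ 0.07434566  0.00095257 -0.06294538]
lin [0.0, 0.0, 0.0] roll deg [-179.86, 0.14, 180.14] curyaw -24.06 q6 0.405
```

View pics/w3c.png

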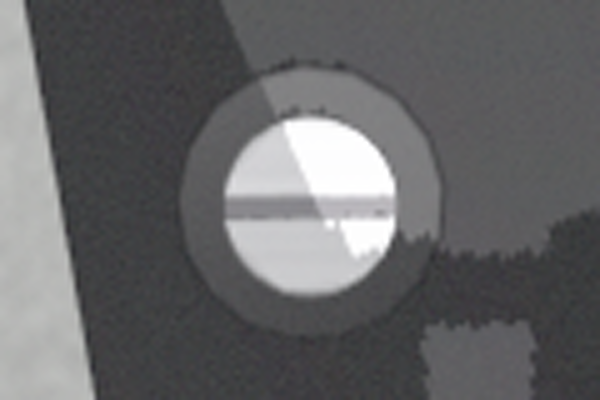

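The slot now lies horizontal in the image at crop row 206, centred on the head at (310,206). Boss and head sizes put the head top about 20 mm above the boss, so z is about 0.052.

Call:
{"api": "apply_moves", "payload": {"series": [{"jaw": 1, "linear": [0, 0.0013, -0.1053], "roll": 0.005}, {"jaw": 1, "linear": [0, 0.0013, -0.1053], "roll": 0.005}, {"jaw": 1, "linear": [0.01, 0.0013, -0.1053], "roll": 0.005}, {"jaw": 1, "linear": [0.02, 0.0013, -0.1053], "roll": 0.005}, {"jaw": 1, "linear": [0.025, 0.0013, -0.1053], "roll": 0.005}, {"jaw": 1, "linear": [0.025, 0.0013, -0.1053], "roll": 0.005}]}}

```text
t: 7.9
tool_pos: [0.5403, 0.1005, 0.1226]
orientation: [1.514, 0.979, -1.515]
force: [-0.5, -0.1, -0.7]
opening: 0.0239
```

```bash
python3 - <<'E'
from h import *
d=np.load('w3.npz')
s=read_state();line(s);print(axes(s).round(3).tolist())
M=axes(s); print('err tool',M.T@(s['tool_pos']-np.array([.5137,.0436,.1374])))
E
```

```text
t 7.9 pos [0.5403 0.1005 0.1226] F [-0.54 -0.08 -0.72] M [-0.093  0.089 -0.03 ] open 0.0239 q [0.09  0.062 1.739 0.    1.341 0.514]
[[-0.001, 0.911, -0.411], [0.0, -0.411, -0.911], [-1.0, -0.001, 0.0]]
err tool [ 0.01479924  0.00090759 -0.06279677]
```

Call:
{"api": "apply_moves", "payload": {"series": [{"jaw": 1, "linear": [0.004, 0, -0.0006], "roll": 0}, {"jaw": 1, "linear": [0.008, 0, -0.0006], "roll": 0}, {"jaw": 1, "linear": [0.008, 0, -0.0006], "roll": 0}]}}

```text
t: 8.28
tool_pos: [0.5403, 0.1008, 0.1175]
orientation: [1.513, 0.979, -1.515]
force: [-0.3, 0.3, -1.2]
opening: 0.024
```

Call:
{"api": "apply_moves", "payload": {"series": [{"jaw": 1, "linear": [0.001, 0, 0], "roll": 0}, {"jaw": 1, "linear": [0.002, 0, 0], "roll": 0}]}}

```text
t: 8.52
tool_pos: [0.5404, 0.1008, 0.1163]
orientation: [1.513, 0.979, -1.515]
force: [-0.2, 0.6, -0.7]
opening: 0.0241
```

Call:
{"api": "apply_moves", "payload": {"series": [{"jaw": 1, "linear": [0.001, 0, 0], "roll": 0}, {"jaw": 1, "linear": [0.002, 0, 0], "roll": 0}]}}

```text
t: 8.78
tool_pos: [0.5404, 0.1008, 0.1151]
orientation: [1.513, 0.979, -1.515]
force: [-0.1, 1.2, 0.1]
opening: 0.0236
```

Call:
{"api": "apply_moves", "payload": {"series": [{"jaw": 1, "linear": [0.001, 0, 0], "roll": 0}, {"jaw": 1, "linear": [0.002, 0, 0], "roll": 0}]}}

```text
t: 9.02
tool_pos: [0.5404, 0.1008, 0.1139]
orientation: [1.513, 0.979, -1.515]
force: [-0.4, 0.2, -0.6]
opening: 0.024
```

Call:
{"api": "apply_moves", "payload": {"series": [{"jaw": 1, "linear": [0.001, 0, 0], "roll": 0}, {"jaw": 1, "linear": [0.002, 0, 0], "roll": 0}]}}

```text
t: 9.28
tool_pos: [0.5404, 0.1008, 0.1126]
orientation: [1.513, 0.979, -1.515]
force: [0.2, -0.3, -0.6]
opening: 0.0241
```

Call:
{"api": "apply_moves", "payload": {"series": [{"jaw": 1, "linear": [0.001, 0, 0], "roll": 0}, {"jaw": 1, "linear": [0.001, 0, 0], "roll": 0}]}}

```text
t: 9.52
tool_pos: [0.5403, 0.1008, 0.1119]
orientation: [1.513, 0.979, -1.515]
force: [1.2, -0.5, -0.4]
opening: 0.0238
```

Call:
{"api": "apply_moves", "payload": {"series": [{"jaw": 1, "linear": [0.001, 0, 0], "roll": 0}, {"jaw": 1, "linear": [0.001, 0, 0], "roll": 0}]}}

```text
t: 9.78
tool_pos: [0.5402, 0.1008, 0.1113]
orientation: [1.513, 0.979, -1.516]
force: [-0.3, -0.4, -0.6]
opening: 0.0236
```

Call:
{"api": "apply_moves", "payload": {"series": [{"jaw": 1, "linear": [0.001, 0, 0], "roll": 0}, {"jaw": 1, "linear": [0.001, 0, 0], "roll": 0}]}}

```text
t: 10.02
tool_pos: [0.5402, 0.1008, 0.1106]
orientation: [1.513, 0.979, -1.516]
force: [-1.2, 0.8, -1.6]
opening: 0.0239
```

Call:
{"api": "apply_moves", "payload": {"series": [{"jaw": 1, "linear": [0.001, 0, 0], "roll": 0}, {"jaw": 1, "linear": [0.001, 0, 0], "roll": 0}]}}

```text
t: 10.28
tool_pos: [0.5401, 0.1008, 0.1099]
orientation: [1.513, 0.979, -1.516]
force: [-0.4, 0.7, -0.8]
opening: 0.0237
```

Call:
{"api": "apply_moves", "payload": {"series": [{"jaw": 1, "linear": [0.001, 0, 0], "roll": 0}, {"jaw": 1, "linear": [0.001, 0, 0], "roll": 0}]}}

```text
t: 10.52
tool_pos: [0.5401, 0.1008, 0.1093]
orientation: [1.513, 0.979, -1.516]
force: [0.2, 0.4, -0.3]
opening: 0.0242
```

Call:
{"api": "apply_moves", "payload": {"series": [{"jaw": 1, "linear": [0.001, 0, 0], "roll": 0}, {"jaw": 1, "linear": [0.001, 0, 0], "roll": 0}]}}

```text
t: 10.78
tool_pos: [0.54, 0.1008, 0.1086]
orientation: [1.513, 0.979, -1.516]
force: [-0.5, 0.4, -0.8]
opening: 0.024
```

Call:
{"api": "apply_moves", "payload": {"series": [{"jaw": 1, "linear": [0.001, 0, 0], "roll": 0}, {"jaw": 1, "linear": [0.001, 0, 0], "roll": 0}]}}

```text
t: 11.02
tool_pos: [0.54, 0.1008, 0.1079]
orientation: [1.513, 0.979, -1.516]
force: [0.2, 0.1, -1.2]
opening: 0.0237
```

Call:
{"api": "apply_moves", "payload": {"series": [{"jaw": 1, "linear": [0.001, 0, 0], "roll": 0}, {"jaw": 1, "linear": [0.001, 0, 0], "roll": 0}]}}

```text
t: 11.28
tool_pos: [0.5399, 0.1008, 0.1072]
orientation: [1.513, 0.979, -1.516]
force: [0.9, -0.4, -0.9]
opening: 0.0239
```

Call:
{"api": "apply_moves", "payload": {"series": [{"jaw": 1, "linear": [0.001, 0, 0], "roll": 0}, {"jaw": 1, "linear": [0.001, 0, 0], "roll": 0}]}}

```text
t: 11.52
tool_pos: [0.5399, 0.1008, 0.1065]
orientation: [1.513, 0.979, -1.516]
force: [-0.1, -0.5, -0.3]
opening: 0.024
```

Call:
{"api": "apply_moves", "payload": {"series": [{"jaw": 1, "linear": [0.001, 0, 0], "roll": 0}, {"jaw": 1, "linear": [0.001, 0, 0], "roll": 0}]}}

```text
t: 11.78
tool_pos: [0.5398, 0.1008, 0.1059]
orientation: [1.513, 0.979, -1.516]
force: [0.1, -0.4, -0.4]
opening: 0.024
```

Call:
{"api": "apply_moves", "payload": {"series": [{"jaw": 1, "linear": [0.001, 0, 0], "roll": 0}, {"jaw": 1, "linear": [0.001, 0, 0], "roll": 0}]}}

```text
t: 12.02
tool_pos: [0.5398, 0.1008, 0.1052]
orientation: [1.512, 0.979, -1.516]
force: [-0.3, 0.5, -0.9]
opening: 0.0239
```

Call:
{"api": "apply_moves", "payload": {"series": [{"jaw": 1, "linear": [0.001, 0.0001, 0], "roll": 0}, {"jaw": 1, "linear": [0.001, 0.0001, 0], "roll": 0}]}}

```text
t: 12.28
tool_pos: [0.5398, 0.1007, 0.1045]
orientation: [1.512, 0.98, -1.517]
force: [-0.2, 0.7, -1.6]
opening: 0.0236
```

Call:
{"api": "apply_moves", "payload": {"series": [{"jaw": 1, "linear": [0.001, 0.0001, 0], "roll": 0}, {"jaw": 1, "linear": [0.001, 0.0001, 0], "roll": 0}]}}

```text
t: 12.52
tool_pos: [0.5398, 0.1007, 0.1038]
orientation: [1.512, 0.98, -1.517]
force: [-1.4, -0.6, -1.1]
opening: 0.024
```

Call:
{"api": "apply_moves", "payload": {"series": [{"jaw": 1, "linear": [0.001, 0.0001, 0], "roll": 0}, {"jaw": 1, "linear": [0.001, 0.0001, 0], "roll": 0}]}}

```text
t: 12.78
tool_pos: [0.5399, 0.1007, 0.1032]
orientation: [1.512, 0.98, -1.517]
force: [1.3, 0.5, -1.2]
opening: 0.0239
```

Call:
{"api": "apply_moves", "payload": {"series": [{"jaw": 1, "linear": [0.001, 0.0001, 0], "roll": 0}, {"jaw": 1, "linear": [0.001, 0.0001, 0], "roll": 0}]}}

```text
t: 13.02
tool_pos: [0.54, 0.1007, 0.1026]
orientation: [1.512, 0.98, -1.516]
force: [0.1, 0.4, -1.2]
opening: 0.0235
```

Call:
{"api": "apply_moves", "payload": {"series": [{"jaw": 1, "linear": [0.001, 0.0001, 0], "roll": 0}, {"jaw": 1, "linear": [0.001, 0.0001, 0], "roll": 0}]}}

```text
t: 13.28
tool_pos: [0.5403, 0.1008, 0.1021]
orientation: [1.513, 0.979, -1.516]
force: [0.9, 1.1, -1.9]
opening: 0.0236
```

Call:
{"api": "apply_moves", "payload": {"series": [{"jaw": 1, "linear": [0.001, 0.0001, 0], "roll": 0}, {"jaw": 1, "linear": [0.001, 0.0001, 0], "roll": 0}]}}

```text
t: 13.52
tool_pos: [0.5403, 0.1008, 0.1014]
orientation: [1.513, 0.979, -1.516]
force: [0.5, 1.3, -0.8]
opening: 0.0239
```

```bash
python3 - <<'E'
from h import *
s=read_state();line(s);c=cam('scene')
u=proj(c,s['tool_pos']-[0,0,.06]).astype(int)
a=np.uint8(255*(c['pixels'][u[1]-35:u[1]+20,u[0]-35:u[0]+35]/255.)**.5)
cv2.imwrite('pics/s4.png',cv2.resize(a,None,fx=9,fy=9,interpolation=cv2.INTER_CUBIC));print(u)
E
```

```text
t 13.53 pos [0.5403 0.1008 0.1014] F [ 0.46  1.31 -0.8 ] M [ 0.13  -0.097 -0.005] open 0.0239 q [0.091 0.084 1.756 0.    1.303 0.514]
[388 214]
```

View pics/s4.png

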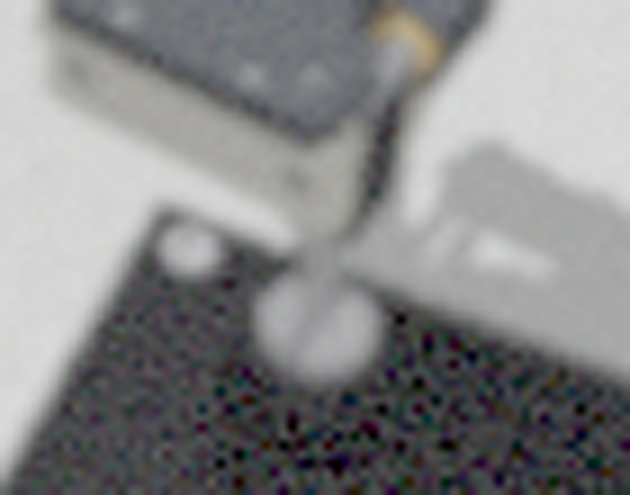

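The scene crop shows the head centred at crop (320,325), about pixel (388.6,215). The shaft comes down onto it along the slot line.

```bash
python3 - <<'E'
from h import *
c=cam('scene')
for z in(.035,.04,.045,.05,.055,.06): print(z,proj(c,(.5398,.1006,z)).round(1))
s=read_state();M=axes(s);print('M tool',M.T@s['wrist_torque'],'F tool',M.T@s['force'])
E
```

```text
0.035 [387.7 216.1]
0.04 [387.9 214.7]
0.045 [388.2 213.3]
0.05 [388.4 211.9]
0.055 [388.6 210.5]
0.06 [388.8 209.1]
M tool [0.00083005 0.21721575 0.0371818 ] F tool [ 1.04239775  0.4542283  -1.56017637]
```

Call:
{"api": "apply_moves", "payload": {"series": [{"jaw": 1, "linear": [0.0008, 0, 0], "roll": 0}, {"jaw": 1, "linear": [0.0008, 0, 0], "roll": 0}]}}

```text
t: 13.88
tool_pos: [0.5403, 0.1008, 0.1009]
orientation: [1.513, 0.98, -1.516]
force: [0.4, 0.4, -0.4]
opening: 0.0239
```

Call:
{"api": "apply_moves", "payload": {"series": [{"jaw": 1, "linear": [0.0008, 0, 0], "roll": 0}, {"jaw": 1, "linear": [0.0008, 0, 0], "roll": 0}]}}

```text
t: 14.12
tool_pos: [0.5403, 0.1009, 0.1004]
orientation: [1.513, 0.98, -1.516]
force: [0.7, 1.4, 0.3]
opening: 0.0235
```

Call:
{"api": "apply_moves", "payload": {"series": [{"jaw": 1, "linear": [0.0008, 0, 0], "roll": 0}, {"jaw": 1, "linear": [0.0008, 0, 0], "roll": 0}]}}

```text
t: 14.38
tool_pos: [0.5403, 0.1009, 0.0999]
orientation: [1.513, 0.98, -1.516]
force: [0.6, 0.5, -1.1]
opening: 0.0239
```

Call:
{"api": "apply_moves", "payload": {"series": [{"jaw": 1, "linear": [0.0008, 0, 0], "roll": 0}, {"jaw": 1, "linear": [0.0008, 0, 0], "roll": 0}]}}

```text
t: 14.62
tool_pos: [0.5403, 0.1009, 0.0993]
orientation: [1.513, 0.98, -1.516]
force: [1.0, 1.4, -1.6]
opening: 0.0242
```

Call:
{"api": "apply_moves", "payload": {"series": [{"jaw": 1, "linear": [0.0008, 0, 0], "roll": 0}, {"jaw": 1, "linear": [0.0008, 0, 0], "roll": 0}]}}

```text
t: 14.88
tool_pos: [0.5404, 0.1009, 0.0991]
orientation: [1.513, 0.98, -1.516]
force: [-0.5, 1.7, 1.2]
opening: 0.0235
```

Call:
{"api": "apply_moves", "payload": {"series": [{"jaw": 1, "linear": [0.0008, 0, 0], "roll": 0}, {"jaw": 1, "linear": [0.0008, 0, 0], "roll": 0}]}}

```text
t: 15.12
tool_pos: [0.5404, 0.1009, 0.099]
orientation: [1.513, 0.98, -1.516]
force: [-2.5, 0.4, 5.7]
opening: 0.0239
```

Call:
{"api": "apply_moves", "payload": {"series": [{"jaw": 1, "linear": [0.0008, 0, 0], "roll": 0}, {"jaw": 1, "linear": [0.0008, 0, 0], "roll": 0}]}}

```text
t: 15.38
tool_pos: [0.5405, 0.1009, 0.0989]
orientation: [1.513, 0.979, -1.515]
force: [-2.3, 1.6, 6.2]
opening: 0.0238
```

Call:
{"api": "apply_moves", "payload": {"series": [{"jaw": 1, "linear": [0.0008, 0, 0], "roll": 0}, {"jaw": 1, "linear": [0.0008, 0, 0], "roll": 0}]}}

```text
t: 15.62
tool_pos: [0.5405, 0.1009, 0.0989]
orientation: [1.513, 0.979, -1.516]
force: [-3.3, 0.6, 7.2]
opening: 0.0238
```

```bash
python3 - <<'E'
from h import *
s=read_state();line(s);M=axes(s);print('M tool',M.T@s['wrist_torque'],'F tool',M.T@s['force'])
E
```

```text
t 15.62 pos [0.5405 0.1009 0.0989] F [-3.26  0.59  7.16] M [0.075 0.718 0.013] open 0.0238 q [9.100e-02 8.700e-02 1.759e+00 1.000e-03 1.298e+00 5.140e-01]
M tool [-0.01272686 -0.2268312  -0.6855    ] F tool [-7.15227039 -3.22903833  0.80298195]
```

Call:
{"api": "apply_moves", "payload": {"series": [{"jaw": 1, "linear": [0.0008, 0, 0], "roll": 0.1}, {"jaw": 1, "linear": [0.0008, 0, 0], "roll": 0.2}, {"jaw": 1, "linear": [0.0008, 0, 0], "roll": 0.3}, {"jaw": 1, "linear": [0.0008, 0, 0], "roll": 0.4}]}}

```text
t: 16.12
tool_pos: [0.5411, 0.1012, 0.0989]
orientation: [1.66, 0.84, -1.659]
force: [-0.0, 1.2, 4.7]
opening: 0.0238
```

```bash
cat > st.py <<'E'
from h import *
s=read_state();line(s);M=axes(s);print('M tool',(M.T@s['wrist_torque']).round(3),'F tool',(M.T@s['force']).round(2),'tq6',s['joint_torque'][5].round(4));go(s,s['tool_pos'],np.radians(-101.5))
E
python3 st.py
```

```text
t 16.12 pos [0.5411 0.1012 0.0989] F [-0.02  1.23  4.73] M [0.36  0.063 0.045] open 0.0238 q [9.100e-02 8.700e-02 1.758e+00 1.000e-03 1.296e+00 7.260e-01]
M tool [-0.045  0.252 -0.264] F tool [-4.73 -0.75 -0.98] tq6 -0.827
lin [0.0, 0.0, 0.0] roll deg [-114.87, 65.13] curyaw -36.37 q6 0.726
```

Call:
{"api": "apply_moves", "payload": {"series": [{"jaw": 1, "linear": [0.001, -0.0005, 0.001], "roll": 0.1}, {"jaw": 1, "linear": [0.001, -0.0005, 0.001], "roll": 0.2}, {"jaw": 1, "linear": [0.001, -0.0005, 0.001], "roll": 0.3}, {"jaw": 1, "linear": [0.001, -0.0005, 0.001], "roll": 0.4}, {"jaw": 1, "linear": [0.001, -0.0005, 0.001], "roll": 0.5}, {"jaw": 1, "linear": [0.001, -0.0005, 0.001], "roll": 0.6}, {"jaw": 1, "linear": [0.001, -0.0005, 0.001], "roll": 0.7}]}}

```text
t: 17.0
tool_pos: [0.5412, 0.1004, 0.0989]
orientation: [1.901, 0.554, -1.898]
force: [0.2, -0.8, 4.4]
opening: 0.0239
```

```bash
python3 st.py
```

```text
t 17.0 pos [0.5412 0.1004 0.0989] F [ 0.25 -0.8   4.41] M [-0.314  0.102  0.111] open 0.0239 q [0.09  0.086 1.76  0.    1.295 1.093]
M tool [-0.111 -0.255  0.21 ] F tool [-4.41  0.81  0.22] tq6 -0.8169
lin [0.0, 0.0, 0.0] roll deg [-135.97, 44.03] curyaw -57.47 q6 1.093
```

Call:
{"api": "apply_moves", "payload": {"series": [{"jaw": 1, "linear": [0.0014, 0, 0], "roll": 0.1}, {"jaw": 1, "linear": [0.0014, 0, 0], "roll": 0.2}, {"jaw": 1, "linear": [0.0014, 0, 0], "roll": 0.3}, {"jaw": 1, "linear": [0.0014, 0, 0], "roll": 0.4}, {"jaw": 1, "linear": [0.0014, 0, 0], "roll": 0.5}]}}

```text
t: 17.62
tool_pos: [0.5413, 0.0999, 0.0988]
orientation: [2.059, 0.314, -2.056]
force: [-3.5, -0.8, 9.1]
opening: 0.024
```

```bash
python3 st.py
```

```text
t 17.62 pos [0.5413 0.0999 0.0988] F [-3.51 -0.84  9.08] M [-0.521  1.027  0.091] open 0.024 q [ 9.000e-02  8.600e-02  1.760e+00 -1.000e-03  1.294e+00  1.357e+00]
M tool [-0.092 -1.136  0.189] F tool [-9.08 -0.24  3.59] tq6 -0.8125
lin [0.0, 0.0, 0.0] roll deg [-151.07, 28.93] curyaw -72.57 q6 1.357
```

Call:
{"api": "apply_moves", "payload": {"series": [{"jaw": 1, "linear": [0.0013, 0, 0.0012], "roll": 0.1}, {"jaw": 1, "linear": [0.0013, 0, 0.0012], "roll": 0.2}, {"jaw": 1, "linear": [0.0013, 0, 0.0012], "roll": 0.3}, {"jaw": 1, "linear": [0.0013, 0, 0.0012], "roll": 0.4}, {"jaw": 1, "linear": [0.0013, 0, 0.0012], "roll": 0.5}, {"jaw": 1, "linear": [0.0013, 0, 0.0012], "roll": 0.6}]}}

```text
t: 18.38
tool_pos: [0.5409, 0.0993, 0.0989]
orientation: [-2.219, 0.015, 2.214]
force: [-2.5, -1.7, 7.8]
opening: 0.0236
```

```bash
python3 st.py
```

```text
t 18.38 pos [0.5409 0.0993 0.0989] F [-2.52 -1.72  7.81] M [-0.378  0.886  0.113] open 0.0236 q [ 0.089  0.084  1.762 -0.002  1.294  1.672]
M tool [-0.116 -0.881  0.388] F tool [-7.82  1.76  2.48] tq6 -0.8121
lin [0.0, 0.0, 0.0] roll deg [-169.16, 10.84, 190.84] curyaw -90.66 q6 1.672
```

Call:
{"api": "apply_moves", "payload": {"series": [{"jaw": 1, "linear": [0.0013, 0, 0.0008], "roll": 0.06}, {"jaw": 1, "linear": [0.0013, 0, 0.0008], "roll": 0.12}, {"jaw": 1, "linear": [0.0013, 0, 0.0008], "roll": 0.18}, {"jaw": 1, "linear": [0.0013, 0, 0.0008], "roll": 0.24}, {"jaw": 1, "linear": [0.0013, 0, 0.0008], "roll": 0.27}]}}

```text
t: 19.0
tool_pos: [0.5407, 0.099, 0.0989]
orientation: [-2.145, 0.167, 2.139]
force: [-3.2, -1.0, 8.0]
opening: 0.024
```

```bash
python3 st.py
```

```text
t 19.0 pos [0.5407 0.099  0.0989] F [-3.19 -1.04  8.03] M [-0.193  0.892  0.082] open 0.024 q [ 0.089  0.083  1.763 -0.002  1.293  1.814]
M tool [-0.085 -0.852  0.327] F tool [-8.04  1.53  2.97] tq6 -0.0664
lin [0.0, 0.0, 0.0] roll deg [-177.31, 2.69, 182.69] curyaw -98.81 q6 1.814
```

Call:
{"api": "apply_moves", "payload": {"series": [{"jaw": 1, "linear": [0.0013, 0, 0.0006], "roll": 0.04}, {"jaw": 1, "linear": [0.0013, 0, 0.0006], "roll": 0.08}, {"jaw": 1, "linear": [0.0013, 0, 0.0006], "roll": 0.08}]}}

```text
t: 19.38
tool_pos: [0.5406, 0.0989, 0.0989]
orientation: [-2.123, 0.21, 2.116]
force: [-2.6, -0.7, 8.2]
opening: 0.0237
```

```bash
python3 st.py
```

```text
t 19.38 pos [0.5406 0.0989 0.0989] F [-2.62 -0.65  8.21] M [-0.003  0.856  0.099] open 0.0237 q [ 0.089  0.082  1.764 -0.003  1.293  1.857]
M tool [-0.101 -0.839  0.169] F tool [-8.21  1.17  2.41] tq6 0.2388
lin [0.0, 0.0, 0.0] roll deg [-179.72, 0.28, 180.28] curyaw -101.22 q6 1.857
```

Call:
{"api": "apply_moves", "payload": {"series": [{"jaw": 1, "linear": [0.0013, 0, 0.0003], "roll": 0.03}, {"jaw": 1, "linear": [0.0013, 0, 0.0003], "roll": 0.06}, {"jaw": 1, "linear": [0.0013, 0, 0.0003], "roll": 0.06}]}}

```text
t: 19.75
tool_pos: [0.5405, 0.0988, 0.0989]
orientation: [-2.106, 0.242, 2.098]
force: [-4.2, 0.3, 8.3]
opening: 0.0242
```

```bash
python3 st.py
```

```text
t 19.75 pos [0.5405 0.0988 0.0989] F [-4.21  0.34  8.25] M [0.041 1.008 0.107] open 0.0242 q [ 0.089  0.082  1.764 -0.003  1.292  1.888]
M tool [-0.109 -0.991  0.187] F tool [-8.27  0.63  4.15] tq6 0.1935
lin [0.0, 0.0, 0.0] roll deg [-181.53, -1.53, 178.47] curyaw -103.03 q6 1.888
```

Call:
{"api": "apply_moves", "payload": {"series": [{"jaw": 1, "linear": [0.0013, 0, 0.0012], "roll": 0.03}, {"jaw": 1, "linear": [0.0013, 0, 0.0012], "roll": 0.06}, {"jaw": 1, "linear": [0.0013, 0, 0.0012], "roll": 0.06}]}}

```text
t: 20.12
tool_pos: [0.5403, 0.0988, 0.0989]
orientation: [-2.09, 0.274, 2.079]
force: [-1.1, -0.7, 7.5]
opening: 0.0239
```

```bash
python3 st.py
```

```text
t 20.12 pos [0.5403 0.0988 0.0989] F [-1.08 -0.75  7.46] M [-0.034  0.629  0.062] open 0.0239 q [ 0.09   0.08   1.766 -0.003  1.291  1.921]
M tool [-0.064 -0.599  0.193] F tool [-7.46  1.01  0.82] tq6 0.1914
lin [0.0, 0.0, 0.0] roll deg [-183.34, -3.34, 176.66] curyaw -104.84 q6 1.921
```

Call:
{"api": "apply_moves", "payload": {"series": [{"jaw": 1, "linear": [0.0013, 0, 0.0008], "roll": 0.03}, {"jaw": 1, "linear": [0.0013, 0, 0.0008], "roll": 0.05}, {"jaw": 1, "linear": [0.0013, 0, 0.0008], "roll": 0.05}]}}

```text
t: 20.5
tool_pos: [0.5403, 0.0988, 0.0989]
orientation: [-2.076, 0.3, 2.063]
force: [-1.9, -0.2, 7.2]
opening: 0.024
```

```bash
python3 st.py
```

```text
t 20.5 pos [0.5403 0.0988 0.0989] F [-1.93 -0.15  7.19] M [-0.004  0.668  0.023] open 0.024 q [ 0.09   0.079  1.767 -0.004  1.29   1.947]
M tool [-0.025 -0.64   0.192] F tool [-7.2   0.7   1.77] tq6 0.1477
lin [0.0, 0.0, 0.0] roll deg [-184.85, -4.85, 175.15] curyaw -106.35 q6 1.947
```

Call:
{"api": "apply_moves", "payload": {"series": [{"jaw": 1, "linear": [0.0013, 0, 0.0008], "roll": 0.03}, {"jaw": 1, "linear": [0.0013, 0, 0.0008], "roll": 0.06}, {"jaw": 1, "linear": [0.0013, 0, 0.0008], "roll": 0.06}]}}

```text
t: 20.88
tool_pos: [0.5401, 0.0988, 0.0989]
orientation: [-2.058, 0.33, 2.044]
force: [-3.2, -0.3, 7.4]
opening: 0.0237
```

```bash
python3 st.py
```

```text
t 20.88 pos [0.5401 0.0988 0.0989] F [-3.24 -0.27  7.43] M [-0.025  0.734  0.045] open 0.0237 q [ 0.09   0.078  1.768 -0.004  1.289  1.979]
M tool [-0.048 -0.69   0.253] F tool [-7.45  1.28  2.94] tq6 0.1924
lin [0.0, 0.0, 0.0] roll deg [-186.65, -6.65, 173.35] curyaw -108.15 q6 1.979
```

Call:
{"api": "apply_moves", "payload": {"series": [{"jaw": 1, "linear": [0.0013, 0, 0.0008], "roll": 0.03}, {"jaw": 1, "linear": [0.0013, 0, 0.0008], "roll": 0.05}, {"jaw": 1, "linear": [0.0013, 0, 0.0008], "roll": 0.05}]}}

```text
t: 21.25
tool_pos: [0.5401, 0.0987, 0.0989]
orientation: [-2.044, 0.355, 2.028]
force: [-3.0, -0.1, 7.9]
opening: 0.0238
```

```bash
python3 st.py
```

```text
t 21.25 pos [0.5401 0.0987 0.0989] F [-2.98 -0.09  7.89] M [-0.018  0.74   0.046] open 0.0238 q [ 0.09   0.077  1.769 -0.005  1.289  2.006]
M tool [-0.049 -0.691  0.265] F tool [-7.91  1.1   2.71] tq6 0.1484
lin [0.0, 0.0, 0.0] roll deg [-188.16, -8.16, 171.84] curyaw -109.66 q6 2.006
```

Call:
{"api": "apply_moves", "payload": {"series": [{"jaw": 1, "linear": [0.0013, 0, 0.0009], "roll": 0.02}, {"jaw": 1, "linear": [0.0013, 0, 0.0009], "roll": 0.04}, {"jaw": 1, "linear": [0.0013, 0, 0.0009], "roll": 0.04}]}}

```text
t: 21.62
tool_pos: [0.5399, 0.0987, 0.0989]
orientation: [-2.033, 0.375, 2.015]
force: [-1.2, -0.3, 7.4]
opening: 0.024
```

```bash
python3 st.py
```

```text
t 21.62 pos [0.5399 0.0987 0.0989] F [-1.23 -0.34  7.37] M [-0.043  0.697  0.066] open 0.024 q [ 0.091  0.076  1.77  -0.005  1.288  2.027]
M tool [-0.069 -0.636  0.287] F tool [-7.38  0.76  0.96] tq6 0.1466
lin [0.0, 0.0, 0.0] roll deg [-189.37, -9.37, 170.63] curyaw -110.87 q6 2.027
```

Call:
{"api": "apply_moves", "payload": {"series": [{"jaw": 1, "linear": [0.0013, 0, 0.0009], "roll": 0.02}, {"jaw": 1, "linear": [0.0013, 0, 0.0009], "roll": 0.04}, {"jaw": 1, "linear": [0.0013, 0, 0.0009], "roll": 0.04}]}}

```text
t: 22.0
tool_pos: [0.5399, 0.0987, 0.0989]
orientation: [-2.021, 0.395, 2.001]
force: [-2.0, -0.1, 7.0]
opening: 0.0241
```

```bash
python3 st.py
```

```text
t 22.0 pos [0.5399 0.0987 0.0989] F [-2.04 -0.14  7.02] M [-0.044  0.663  0.019] open 0.0241 q [ 0.091  0.075  1.772 -0.005  1.287  2.049]
M tool [-0.022 -0.598  0.289] F tool [-7.04  0.9   1.77] tq6 0.1467
lin [0.0, 0.0, 0.0] roll deg [-190.58, -10.58, 169.42] curyaw -112.08 q6 2.049
```

```bash
python3 - <<'E'
from h import *
s=read_state();c=cam('scene')
u=np.array([388,214])
f=lambda c,u:cv2.resize(np.uint8(255*(c['pixels'][u[1]-30:u[1]+20,u[0]-25:u[0]+25]/255.)**.5),(400,400),interpolation=cv2.INTER_CUBIC)
t=cam('top');v=proj(t,(.54,.1,.045)).astype(int)
cv2.imwrite('pics/s5.png',np.hstack([f(c,u),f(t,v)]))
E
```

```text
(no output)
```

View pics/s5.png

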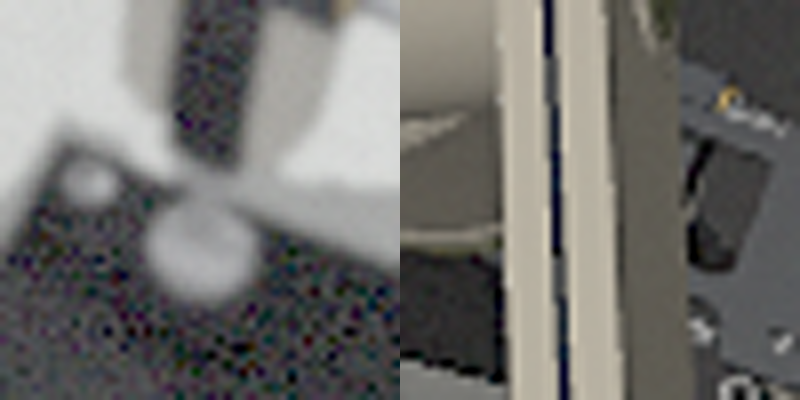

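The scene crop shows the shaft entering the head at about crop (205,235), on the centre of its top. With the tip height unchanged and 0.05–0.1 N m felt, the blade is in the slot and hasn't reached the stop yet. I'll keep turning in small steps.

Call:
{"api": "apply_moves", "payload": {"series": [{"jaw": 1, "linear": [0.0014, 0, 0.0009], "roll": 0.02}, {"jaw": 1, "linear": [0.0014, 0, 0.0009], "roll": 0.05}, {"jaw": 1, "linear": [0.0014, 0, 0.0009], "roll": 0.05}]}}

```text
t: 22.48
tool_pos: [0.5398, 0.0987, 0.0989]
orientation: [-2.007, 0.419, 1.985]
force: [-2.8, 0.5, 8.4]
opening: 0.0239
```

```bash
python3 st.py
```

```text
t 22.48 pos [0.5398 0.0987 0.0989] F [-2.82  0.55  8.44] M [-0.094  0.733 -0.012] open 0.0239 q [ 0.091  0.074  1.773 -0.006  1.286  2.075]
M tool [ 0.008 -0.634  0.38 ] F tool [-8.47  0.63  2.71] tq6 0.1914
lin [0.0, 0.0, 0.0] roll deg [-192.08, -12.08, 167.92] curyaw -113.58 q6 2.075
```

Call:
{"api": "apply_moves", "payload": {"series": [{"jaw": 1, "linear": [0.0014, 0, 0.0009], "roll": 0.02}, {"jaw": 1, "linear": [0.0014, 0, 0.0009], "roll": 0.05}, {"jaw": 1, "linear": [0.0014, 0, 0.0009], "roll": 0.05}]}}

```text
t: 22.85
tool_pos: [0.5396, 0.0987, 0.0989]
orientation: [-1.992, 0.443, 1.968]
force: [-3.1, 0.5, 8.3]
opening: 0.0238
```

```bash
python3 st.py
```

```text
t 22.85 pos [0.5396 0.0987 0.0989] F [-3.05  0.46  8.28] M [-0.061  0.796  0.085] open 0.0238 q [ 0.092  0.073  1.774 -0.006  1.285  2.102]
M tool [-0.09  -0.695  0.392] F tool [-8.32  0.88  2.86] tq6 0.1923
lin [0.0, 0.0, 0.0] roll deg [-193.59, -13.59, 166.41] curyaw -115.09 q6 2.102
```

I've turned past the expected stop angle without the torque rising. I'll lift and look at the slot directly.

Call:
{"api": "apply_moves", "payload": {"series": [{"jaw": 1, "linear": [-0.015, 0, 0], "roll": 0}, {"jaw": 1, "linear": [-0.04, 0, 0], "roll": 0}, {"jaw": 1, "linear": [-0.064, 0, 0], "roll": 0}, {"jaw": 1, "linear": [-0.064, 0, 0.053], "roll": 0}, {"jaw": 1, "linear": [-0.064, 0, 0.105], "roll": 0}, {"jaw": 1, "linear": [-0.064, 0, 0.105], "roll": 0}]}}

```text
t: 23.6
tool_pos: [0.4811, 0.1264, 0.1372]
orientation: [-1.993, 0.442, 1.969]
force: [-0.1, 0.6, -0.6]
opening: 0.0239
```

```bash
python3 - <<'E'
from scr import *
s=read_state();line(s);c=cam('wrist');cv2.imwrite('pics/w4.png',c['pixels']);np.savez('w4.npz',T=c['T'],K=c['K'])
u=proj(c,(.5395,.1005,.045));print(u)
h,dm,p=screw(c,u)
for z in(.041,.044,.052):
    a=at(c,h,z);v=at(c,p[1],z)-at(c,p[0],z)
    print(z,a.round(4),np.degrees(np.arctan2(v[1],v[0])).round(1),(axes(s).T@(a-s['tool_pos'])).round(4))
x,y=map(int,u);k=c['pixels'][max(y-40,0):y+40,x-50:x+50]
a=cv2.resize(np.uint8(255*(k/255.)**.6),(400,320),interpolation=cv2.INTER_CUBIC)
C=cam('scene');v=proj(C,s['tool_pos']-[0,0,.06]).astype(int);print(v)
b=cv2.resize(np.uint8(255*(C['pixels'][v[1]-32:v[1]+8,v[0]-25:v[0]+25]/255.)**.6),(400,320),interpolation=cv2.INTER_CUBIC)
cv2.imwrite('pics/w4c.png',np.hstack([a,b]))
E
```

```text
t 23.6 pos [0.4811 0.1264 0.1372] F [-0.14  0.6  -0.6 ] M [0.01  0.149 0.069] open 0.0239 q [ 0.159 -0.105  1.877 -0.007  1.36   2.167]
[317.85415356 129.34759802]
head (318.3665199279785, 128.32909202575684) diam px [34.65539169 36.44297409] slotpix n 8 slot mid (np.float32(315.28125), np.float32(128.21875))
0.041 [0.54   0.0998 0.041 ] -121.8 [ 0.097  -0.0008 -0.0634]
0.044 [0.54   0.0998 0.044 ] -121.8 [ 0.094  -0.0008 -0.0635]
0.052 [0.5401 0.0998 0.052 ] -121.8 [ 0.086  -0.0008 -0.0636]
[403 186]
```

View pics/w4c.png

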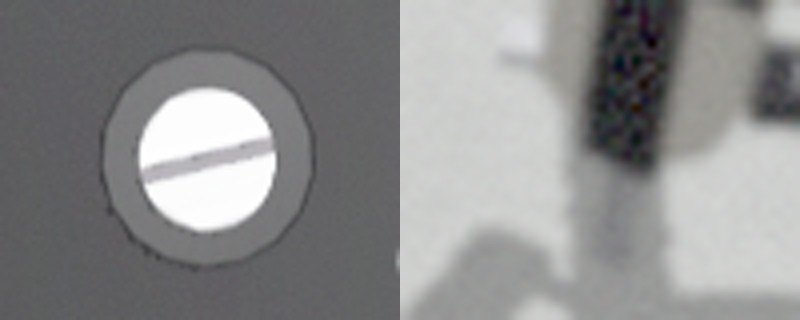

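The left half shows the slot about 13° off the tool's axis, rising to the right, which puts it near -101.8°. The right half shows the blade broadside, as expected. I'll measure both the slot and the plate yaw more exactly.

```bash
python3 - <<'E'
from h import *
d=np.load('w4.npz');c=dict(T=d['T'],K=d['K']);g=cv2.cvtColor(cv2.imread('pics/w4.png'),6)
x0,y0=290,100
G=cv2.resize(g[y0:y0+56,x0:x0+56],None,fx=8,fy=8,interpolation=cv2.INTER_CUBIC).astype(int)
yy,xx=np.mgrid[:448,:448];f=lambda p:((p[0]+.5)/8-.5+x0,(p[1]+.5)/8-.5+y0)
r=np.hypot((xx+.5)/8-.5+x0-318.4,(yy+.5)/8-.5+y0-128.3)<15
print(np.percentile(G[r],[5,15,25,50,90]))
th=(np.percentile(G[r],5)+np.percentile(G[r],80))/2
m=r&(G<th);l=cv2.fitLine(np.float32(np.c_[xx[m],yy[m]]),cv2.DIST_HUBER,0,.01,.01).ravel()
p=[at(c,f(l[2:]+k*90*l[:2]),.044) for k in(-1,1)];v=p[1]-p[0];print('slot',m.sum(),np.degrees(np.arctan2(v[1],v[0])),at(c,f(l[2:]),.044))
t=cam('top');a=cv2.cvtColor(cv2.imread('pics/top0.png'),6).astype(float);P=[]
for x,y in((90,308),(446,401),(406,540),(44,444)):
    u,w=int(x/3+140),int((y-270)/3+130);k=np.clip(a[w-3:w+4,u-3:u+4]-60,0,None);Y,X=np.mgrid[w-3:w+4,u-3:u+4]
    P.append(at(t,((k*X).sum()/k.sum(),(k*Y).sum()/k.sum()),.013)[:2])
e=lambda v:np.degrees(np.arctan2(v[1],v[0]))
print(np.round(P,4).tolist(),'long',e(P[0]-P[1])-90,e(P[3]-P[2])-90,'short',e(P[0]-P[3]),e(P[1]-P[2]))
E
```

```text
[145. 169. 243. 251. 253.]
slot 8376 -101.70527003878459 [0.53984131 0.09980058 0.044     ]
[[0.6975, 0.329], [0.6143, 0.0319], [0.4997, 0.0648], [0.5842, 0.3629]] long -15.645107659613203 -15.809886399997652 short -16.686215806116092 -16.013862963895264
```

The slot is at -101.7°. The plate yaw of -15.75° minus 1.5 rad gives a stop at -101.7°, so the picture says the screw is at its stop. I'll reinsert gently to confirm the stop by torque as well.

```bash
python3 - <<'E'
from h import *
s=read_state();go(s,(.5406,.0999,.110),np.radians(-105));go(s,(.5406,.0999,.1005),None)
E
cat > av.py <<'E'
from h import *
F=[];Q=[]
for i in range(6):
    read_camera('top');s=read_state();M=axes(s);F.append(M.T@s['force']);Q.append(M.T@s['wrist_torque'])
line(s);print('F',np.mean(F,0).round(2),'M',np.mean(Q,0).round(3),'sd',np.std(Q,0).round(3));go(s,s['tool_pos'],np.radians(-101.5))
E
python3 av.py
```

```text
lin [0.047, -0.0021, -0.1042] roll deg [-190.09, -10.09, 169.91] curyaw -115.09 q6 2.167
lin [0.0628, -0.0021, -0.104] roll deg None curyaw -115.09 q6 2.167
t 24.05 pos [0.4825 0.1253 0.1364] F [ 0.18 -0.6  -0.59] M [-0.001  0.119  0.026] open 0.0235 q [ 0.156 -0.101  1.874 -0.007  1.359  2.167]
F [ 0.92  0.37 -0.06] M [ 0.006 -0.147  0.042] sd [0.031 0.026 0.027]
lin [0.0, 0.0, 0.0] roll deg [-193.62, -13.62, 166.38] curyaw -115.12 q6 2.167
```

Call:
{"api": "apply_moves", "payload": {"series": [{"jaw": 1, "linear": [0, -0.0028, -0.1013], "roll": -0.33}, {"jaw": 1, "linear": [0, -0.0028, -0.1013], "roll": -0.33}, {"jaw": 1, "linear": [0.02, -0.0028, -0.1013], "roll": -0.33}, {"jaw": 1, "linear": [0.035, -0.0028, -0.1013], "roll": -0.33}, {"jaw": 1, "linear": [0.0457, -0.0028, -0.1013], "roll": -0.33}, {"jaw": 1, "linear": [0.0457, -0.0028, -0.1013], "roll": -0.33}, {"jaw": 1, "linear": [0.0457, -0.0028, -0.1013], "roll": -0.33}]}}

```text
t: 24.92
tool_pos: [0.5386, 0.1011, 0.1102]
orientation: [-2.094, 0.282, 2.069]
force: [-0.8, -0.3, -0.3]
opening: 0.0236
```

```bash
python3 - <<'E'
from h import *
s=read_state();line(s);go(s,(.5406,.0999,.1005),np.radians(-105))
E
```

```text
t 24.93 pos [0.5386 0.1011 0.1102] F [-0.77 -0.26 -0.33] M [0.023 0.132 0.02 ] open 0.0236 q [ 0.096  0.059  1.766 -0.006  1.306  1.934]
lin [0.0162, 0.001, -0.0036] roll deg [-180.21, -0.21, 179.79] curyaw -105.21 q6 1.934
```

Call:
{"api": "apply_moves", "payload": {"series": [{"jaw": 1, "linear": [0, 0.001, -0.0036], "roll": 0}, {"jaw": 1, "linear": [0, 0.001, -0.0036], "roll": 0}, {"jaw": 1, "linear": [0.0, 0.001, -0.0036], "roll": 0}]}}

```text
t: 25.3
tool_pos: [0.5407, 0.0999, 0.1104]
orientation: [-2.094, 0.282, 2.068]
force: [-0.4, 0.9, -1.4]
opening: 0.0239
```

```bash
python3 - <<'E'
from h import *
s=read_state();line(s);go(s,(.5406,.0999,.1005),np.radians(-105))
E
```

```text
t 25.3 pos [0.5407 0.0999 0.1104] F [-0.38  0.93 -1.39] M [ 0.025  0.169 -0.014] open 0.0239 q [ 0.094  0.063  1.761 -0.006  1.306  1.932]
lin [0.0165, 0.0, 0.0003] roll deg [-180.21, -0.21, 179.79] curyaw -105.21 q6 1.932
```

Next I lower into the slot: top at about 0.104, floor at 0.0989.

Call:
{"api": "apply_moves", "payload": {"series": [{"jaw": 1, "linear": [0.004, 0, 0], "roll": 0}, {"jaw": 1, "linear": [0.008, 0, 0], "roll": 0}, {"jaw": 1, "linear": [0.01, 0, 0], "roll": 0}, {"jaw": 1, "linear": [0.01, 0, 0], "roll": 0}]}}

```text
t: 25.8
tool_pos: [0.5406, 0.0999, 0.1041]
orientation: [-2.093, 0.282, 2.069]
force: [-0.5, 0.3, -0.8]
opening: 0.024
```

Call:
{"api": "apply_moves", "payload": {"series": [{"jaw": 1, "linear": [0.001, 0, 0], "roll": 0}, {"jaw": 1, "linear": [0.001, 0, 0], "roll": 0}]}}

```text
t: 26.05
tool_pos: [0.5406, 0.0999, 0.1035]
orientation: [-2.093, 0.282, 2.069]
force: [0.5, -0.2, -0.6]
opening: 0.0238
```

Call:
{"api": "apply_moves", "payload": {"series": [{"jaw": 1, "linear": [0.001, 0, 0], "roll": 0}, {"jaw": 1, "linear": [0.001, 0, 0], "roll": 0}]}}

```text
t: 26.3
tool_pos: [0.5405, 0.0999, 0.1028]
orientation: [-2.093, 0.282, 2.069]
force: [-0.0, -1.2, -1.5]
opening: 0.0239
```

Call:
{"api": "apply_moves", "payload": {"series": [{"jaw": 1, "linear": [0.001, 0, 0], "roll": 0}, {"jaw": 1, "linear": [0.001, 0, 0], "roll": 0}]}}

```text
t: 26.55
tool_pos: [0.5405, 0.0999, 0.1022]
orientation: [-2.093, 0.282, 2.069]
force: [-0.4, 0.7, -0.9]
opening: 0.0236
```

Call:
{"api": "apply_moves", "payload": {"series": [{"jaw": 1, "linear": [0.001, 0, 0], "roll": 0}, {"jaw": 1, "linear": [0.001, 0, 0], "roll": 0}]}}

```text
t: 26.8
tool_pos: [0.5404, 0.0998, 0.1015]
orientation: [-2.093, 0.282, 2.069]
force: [0.1, 1.0, -1.3]
opening: 0.0243
```

Call:
{"api": "apply_moves", "payload": {"series": [{"jaw": 1, "linear": [0.001, 0, 0], "roll": 0}, {"jaw": 1, "linear": [0.001, 0, 0], "roll": 0}]}}

```text
t: 27.05
tool_pos: [0.5404, 0.0998, 0.1008]
orientation: [-2.093, 0.282, 2.069]
force: [-0.0, -0.7, 0.2]
opening: 0.0238
```

Call:
{"api": "apply_moves", "payload": {"series": [{"jaw": 1, "linear": [0.001, 0, 0], "roll": 0}, {"jaw": 1, "linear": [0.001, 0, 0], "roll": 0}]}}

```text
t: 27.3
tool_pos: [0.5403, 0.0998, 0.1001]
orientation: [-2.093, 0.282, 2.07]
force: [-0.1, 0.8, -1.1]
opening: 0.0238
```

Call:
{"api": "apply_moves", "payload": {"series": [{"jaw": 1, "linear": [0.001, 0, 0], "roll": 0}, {"jaw": 1, "linear": [0.001, 0, 0], "roll": 0}]}}

```text
t: 27.55
tool_pos: [0.5404, 0.0998, 0.0995]
orientation: [-2.093, 0.282, 2.07]
force: [0.0, -0.4, -0.8]
opening: 0.024
```

```bash
python3 st.py
```

```text
t 27.55 pos [0.5404 0.0998 0.0995] F [ 0.04 -0.36 -0.75] M [0.013 0.237 0.006] open 0.024 q [ 0.094  0.075  1.77  -0.006  1.286  1.932]
M tool [-0.007 -0.232  0.05 ] F tool [ 0.76  0.34 -0.12] tq6 0.0002
lin [0.0, 0.0, 0.0] roll deg [-183.71, -3.71, 176.29] curyaw -105.21 q6 1.932
```

Call:
{"api": "apply_moves", "payload": {"series": [{"jaw": 1, "linear": [0.0012, 0, 0], "roll": 0}, {"jaw": 1, "linear": [0.0022, 0, 0], "roll": 0.05}, {"jaw": 1, "linear": [0.0024, 0, 0], "roll": 0.1}, {"jaw": 1, "linear": [0.0024, 0, 0], "roll": 0.15}, {"jaw": 1, "linear": [0.0024, 0, 0], "roll": 0.15}]}}

```text
t: 28.18
tool_pos: [0.5404, 0.0999, 0.0989]
orientation: [-2.047, 0.358, 2.024]
force: [-3.0, 0.1, 6.9]
opening: 0.0236
```

```bash
python3 av.py
```

```text
t 28.48 pos [0.5404 0.0999 0.0989] F [-4.75 -0.71  7.26] M [-0.011  1.102  0.035] open 0.0239 q [ 0.094  0.075  1.771 -0.006  1.285  2.011]
F [-7.14  1.64  3.31] M [-0.017 -1.021  0.436] sd [0.025 0.031 0.027]
lin [0.0, 0.0, 0.0] roll deg [-188.25, -8.25, 171.75] curyaw -109.75 q6 2.011
```

Call:
{"api": "apply_moves", "payload": {"series": [{"jaw": 1, "linear": [0.0013, 0, 0], "roll": 0.03}, {"jaw": 1, "linear": [0.0013, 0, 0], "roll": 0.06}, {"jaw": 1, "linear": [0.0013, 0, 0], "roll": 0.09}, {"jaw": 1, "linear": [0.0013, 0, 0], "roll": 0.09}]}}

```text
t: 28.98
tool_pos: [0.5403, 0.0999, 0.0989]
orientation: [-2.019, 0.402, 1.996]
force: [-4.4, 0.8, 6.9]
opening: 0.0238
```

```bash
python3 av.py
```

```text
t 29.27 pos [0.5403 0.0999 0.0989] F [-4.78  0.38  6.66] M [-0.043  1.244  0.037] open 0.0239 q [ 0.094  0.075  1.771 -0.006  1.286  2.059]
F [-7.32  2.16  3.87] M [-0.03  -1.146  0.511] sd [0.04  0.02  0.022]
lin [0.0, 0.0, 0.0] roll deg [-190.99, -10.99, 169.01] curyaw -112.49 q6 2.059
```

Call:
{"api": "apply_moves", "payload": {"series": [{"jaw": 1, "linear": [0.0013, 0, 0.0008], "roll": 0.04}, {"jaw": 1, "linear": [0.0013, 0, 0.0008], "roll": 0.08}, {"jaw": 1, "linear": [0.0013, 0, 0.0008], "roll": 0.08}]}}

```text
t: 29.65
tool_pos: [0.54, 0.1, 0.099]
orientation: [-1.994, 0.441, 1.97]
force: [-3.5, -0.8, 6.1]
opening: 0.0243
```

```bash
python3 av.py
```

```text
t 29.95 pos [0.54   0.0999 0.099 ] F [-3.27 -0.58  5.85] M [-0.15   0.922  0.061] open 0.0237 q [ 0.094  0.074  1.772 -0.007  1.285  2.102]
F [-5.88  1.89  2.54] M [-0.066 -0.751  0.536] sd [0.048 0.027 0.016]
lin [0.0, 0.0, 0.0] roll deg [-193.43, -13.43, 166.57] curyaw -114.93 q6 2.102
```

Call:
{"api": "apply_moves", "payload": {"series": [{"jaw": 1, "linear": [0.0013, 0, 0.0008], "roll": 0.03}, {"jaw": 1, "linear": [0.0013, 0, 0.0008], "roll": 0.05}, {"jaw": 1, "linear": [0.0013, 0, 0.0008], "roll": 0.05}]}}

```text
t: 30.32
tool_pos: [0.5399, 0.1, 0.099]
orientation: [-1.978, 0.465, 1.953]
force: [-3.4, -1.0, 5.7]
opening: 0.024
```

```bash
python3 av.py
```

```text
t 30.62 pos [0.5399 0.1    0.099 ] F [-1.96 -0.88  5.75] M [-0.218  0.696  0.077] open 0.024 q [ 0.094  0.073  1.773 -0.007  1.285  2.129]
F [-5.5   1.94  1.79] M [-0.066 -0.546  0.525] sd [0.009 0.034 0.02 ]
lin [0.0, 0.0, 0.0] roll deg [-194.96, -14.96, 165.04] curyaw -116.46 q6 2.129
```

Call:
{"api": "apply_moves", "payload": {"series": [{"jaw": 1, "linear": [0.0018, 0, 0.0008], "roll": 0.02}, {"jaw": 1, "linear": [0.0018, 0, 0.0008], "roll": 0.04}, {"jaw": 1, "linear": [0.0018, 0, 0.0008], "roll": 0.04}]}}

```text
t: 31.0
tool_pos: [0.5398, 0.0999, 0.0989]
orientation: [-1.966, 0.485, 1.939]
force: [-3.4, -1.0, 7.5]
opening: 0.0239
```

```bash
python3 av.py
```

```text
t 31.3 pos [0.5399 0.1    0.0989] F [-3.47 -0.97  6.18] M [-0.295  0.916  0.062] open 0.0238 q [ 0.095  0.073  1.774 -0.008  1.284  2.151]
F [-7.08  2.5   2.27] M [-0.107 -0.644  0.661] sd [0.039 0.022 0.033]
lin [0.0, 0.0, 0.0] roll deg [-196.19, -16.19, 163.81] curyaw -117.69 q6 2.151
```

Call:
{"api": "apply_moves", "payload": {"series": [{"jaw": 1, "linear": [0.0016, 0, 0.0008], "roll": 0.02}, {"jaw": 1, "linear": [0.0016, 0, 0.0008], "roll": 0.04}, {"jaw": 1, "linear": [0.0016, 0, 0.0008], "roll": 0.04}]}}

```text
t: 31.68
tool_pos: [0.5398, 0.0999, 0.0989]
orientation: [-1.954, 0.504, 1.925]
force: [-3.0, -1.8, 5.6]
opening: 0.0239
```

```bash
python3 av.py
```

```text
t 31.98 pos [0.5398 0.0999 0.0989] F [-2.29 -2.1   7.5 ] M [-0.261  0.82   0.143] open 0.0239 q [ 0.095  0.072  1.775 -0.008  1.283  2.173]
F [-7.23  3.07  1.69] M [-0.109 -0.607  0.637] sd [0.025 0.027 0.024]
lin [0.0, 0.0, 0.0] roll deg [-197.43, -17.43, 162.57] curyaw -118.93 q6 2.173
```

Call:
{"api": "apply_moves", "payload": {"series": [{"jaw": 1, "linear": [0.0016, 0.0008, 0.0006], "roll": 0.02}, {"jaw": 1, "linear": [0.0016, 0.0008, 0.0006], "roll": 0.05}, {"jaw": 1, "linear": [0.0016, 0.0008, 0.0006], "roll": 0.05}]}}

```text
t: 32.35
tool_pos: [0.5397, 0.0998, 0.099]
orientation: [-1.938, 0.526, 1.908]
force: [-2.8, -0.5, 5.6]
opening: 0.0242
```

```bash
python3 av.py
```

```text
t 32.65 pos [0.5397 0.0998 0.099 ] F [-2.34 -0.55  5.64] M [-0.011  0.748  0.112] open 0.0234 q [ 0.095  0.07   1.776 -0.008  1.282  2.2  ]
F [-6.16  1.34  1.95] M [-0.135 -0.688  0.353] sd [0.026 0.026 0.031]
lin [0.0, 0.0, 0.0] roll deg [-198.95, -18.95, 161.05] curyaw -120.45 q6 2.2
```

Call:
{"api": "apply_moves", "payload": {"series": [{"jaw": 1, "linear": [0.0016, 0.0008, 0.0006], "roll": 0.02}, {"jaw": 1, "linear": [0.0016, 0.0008, 0.0006], "roll": 0.05}, {"jaw": 1, "linear": [0.0016, 0.0008, 0.0006], "roll": 0.05}]}}

```text
t: 33.02
tool_pos: [0.5396, 0.0997, 0.0989]
orientation: [-1.922, 0.548, 1.89]
force: [-2.0, -0.4, 4.8]
opening: 0.0236
```

```bash
python3 av.py
```

```text
t 33.33 pos [0.5396 0.0998 0.099 ] F [-3.07  0.09  5.81] M [0.141 0.665 0.123] open 0.0241 q [ 0.095  0.069  1.778 -0.008  1.281  2.226]
F [-5.96  1.3   2.17] M [-0.172 -0.672  0.284] sd [0.032 0.037 0.037]
lin [0.0, 0.0, 0.0] roll deg [-20.48, 159.52] curyaw -121.98 q6 2.226
```

Torque rises steadily through 0.107, 0.135 and 0.172 N m, and the slot is at the computed stop angle, so the screw is at its stop and not forced. I'll relieve the twist, lift out and carry the driver back.

Call:
{"api": "apply_moves", "payload": {"series": [{"jaw": 1, "linear": [0, 0, 0], "roll": -0.1}, {"jaw": 1, "linear": [0, 0, 0], "roll": -0.2}, {"jaw": 1, "linear": [0, 0, 0], "roll": -0.3}, {"jaw": 1, "linear": [-0.01, 0, 0], "roll": -0.3}, {"jaw": 1, "linear": [-0.05, 0, 0], "roll": -0.3}, {"jaw": 1, "linear": [-0.12, 0, 0], "roll": -0.5}, {"jaw": 1, "linear": [-0.2, 0, 0], "roll": -0.8}, {"jaw": 1, "linear": [-0.2, 0, 0], "roll": -1}, {"jaw": 1, "linear": [-0.2, 0, 0], "roll": -1}]}}

```text
t: 34.45
tool_pos: [0.538, 0.1005, 0.2198]
orientation: [-2.224, 0.047, 2.188]
force: [0.2, 0.5, -1.2]
opening: 0.0241
```

Call:
{"api": "apply_moves", "payload": {"series": [{"jaw": 1, "linear": [0, 0, 0], "roll": -0.35}, {"jaw": 1, "linear": [0, 0, 0], "roll": -0.7}, {"jaw": 1, "linear": [0, 0, 0], "roll": -1}, {"jaw": 1, "linear": [0, 0, 0], "roll": -1}]}}

```text
t: 34.95
tool_pos: [0.5374, 0.1004, 0.2187]
orientation: [1.96, 0.47, -1.936]
force: [-0.3, 0.2, -0.0]
opening: 0.0241
```

Call:
{"api": "apply_moves", "payload": {"series": [{"jaw": 1, "linear": [0, 0, 0], "roll": -0.35}, {"jaw": 1, "linear": [0, 0, 0], "roll": -0.7}, {"jaw": 1, "linear": [0, 0, 0], "roll": -1}, {"jaw": 1, "linear": [0, 0, 0], "roll": -1}]}}

```text
t: 35.45
tool_pos: [0.537, 0.1004, 0.2182]
orientation: [1.62, 0.87, -1.604]
force: [-0.4, 0.8, -1.7]
opening: 0.0242
```

```bash
python3 - <<'E'
from scr import *
s=read_state();line(s);go(s,(.5161,-.2113,.2),np.radians(13.6));print(axes(s).round(4).tolist())
E
```

```text
t 35.45 pos [0.537  0.1004 0.2182] F [-0.45  0.77 -1.67] M [-0.046  0.124 -0.009] open 0.0242 q [ 0.096 -0.027  1.652 -0.008  1.504  0.667]
lin [0.0332, 0.2505, 0.4562] roll deg [-46.26, 133.74] curyaw -32.66 q6 0.667
[[0.0132, 0.8418, -0.5397], [-0.0066, -0.5396, -0.8419], [-0.9999, 0.0147, -0.0016]]
```

Call:
{"api": "apply_moves", "payload": {"series": [{"jaw": 1, "linear": [0.03, 0.25, 0.456], "roll": -1}, {"jaw": 1, "linear": [0.03, 0.25, 0.456], "roll": -1}, {"jaw": 1, "linear": [0.03, 0.25, 0.456], "roll": -1}, {"jaw": 1, "linear": [0.03, 0.25, 0.456], "roll": -1}, {"jaw": 1, "linear": [0.03, 0.25, 0.456], "roll": -1}, {"jaw": 1, "linear": [0.03, 0.25, 0.456], "roll": -1}, {"jaw": 1, "linear": [0.03, 0.25, 0.456], "roll": -1}, {"jaw": 1, "linear": [0.03, 0.25, 0.456], "roll": -1}]}}

```text
t: 36.45
tool_pos: [0.5162, -0.2095, 0.2019]
orientation: [1.246, 1.173, -1.237]
force: [-0.5, -0.7, -0.9]
opening: 0.0239
```

Call:
{"api": "apply_moves", "payload": {"series": [{"jaw": 1, "linear": [0, 0, 0], "roll": -0.3}, {"jaw": 1, "linear": [0, 0, 0], "roll": -0.54}, {"jaw": 1, "linear": [0, 0, 0], "roll": -0.54}, {"jaw": 1, "linear": [0, 0, 0], "roll": -0.54}]}}

```text
t: 36.95
tool_pos: [0.5165, -0.2084, 0.202]
orientation: [1.036, 1.296, -1.03]
force: [0.2, -0.3, -1.6]
opening: 0.0239
```

```bash
python3 - <<'E'
from h import *
s=read_state();line(s);M=axes(s);print(M.round(4).tolist());tip=s['tool_pos']+M[:,0]*.0597;print(tip)
# bring the tip axis over the hole: grasp TCP xy at seating, at tip height ~.062
go(s,(.5161,-.2113,.125),np.radians(13.6))
c=cam('wrist');cv2.imwrite('pics/w6.png',c['pixels'])
C=cam('scene');v=proj(C,tip).astype(int);im=cv2.resize(C['pixels'][v[1]-45:v[1]+55,v[0]-60:v[0]+60],None,fx=5,fy=5,interpolation=cv2.INTER_CUBIC);cv2.imwrite('pics/s6.png',im)
E
```

```text
t 36.95 pos [ 0.5165 -0.2084  0.202 ] F [ 0.16 -0.26 -1.55] M [-0.038  0.051 -0.018] open 0.0239 q [-4.760e-01  8.000e-03  1.647e+00  1.000e-03  1.472e+00 -7.100e-01]
[[0.0135, 0.9728, 0.2314], [-0.0057, 0.2315, -0.9728], [-0.9999, 0.0118, 0.0087]]
[ 0.51731689 -0.20877251  0.14231895]
lin [0.1284, -0.0033, 0.0034] roll deg [-180.22, -0.22, 179.78] curyaw 13.38 q6 -0.71
```

View pics/s6.png

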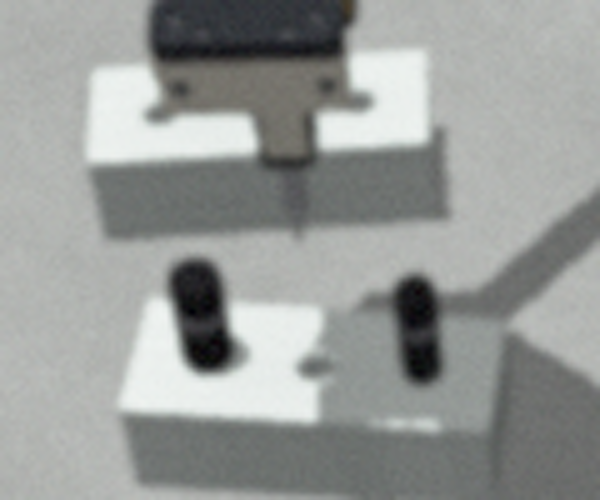

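The scene crop shows the driver hanging at (298,235), the empty middle hole at (316,365), and the bystanders at (205,320) and (418,330) untouched.

Call:
{"api": "apply_moves", "payload": {"series": [{"jaw": 1, "linear": [0.03, -0.003, 0.005], "roll": 0}, {"jaw": 1, "linear": [0.08, -0.0033, 0.004], "roll": 0}, {"jaw": 1, "linear": [0.125, -0.0033, 0.0036], "roll": 0}, {"jaw": 1, "linear": [0.125, -0.0033, 0.0036], "roll": 0}, {"jaw": 1, "linear": [0.125, -0.0033, 0.0036], "roll": 0}]}}

```text
t: 37.67
tool_pos: [0.516, -0.2122, 0.1273]
orientation: [1.036, 1.296, -1.03]
force: [0.5, -0.4, -0.4]
opening: 0.0237
```

```bash
python3 - <<'E'
from h import *
s=read_state();line(s);go(s,(.516,-.2112,.073),np.radians(13.6))
E
```

```text
t 37.67 pos [ 0.516  -0.2122  0.1273] F [ 0.54 -0.36 -0.4 ] M [-0.09   0.036  0.038] open 0.0237 q [-4.830e-01  6.400e-02  1.728e+00  1.000e-03  1.335e+00 -7.160e-01]
lin [0.0905, -0.0007, -0.0024] roll deg [-180.22, -0.22, 179.78] curyaw 13.38 q6 -0.716
```

Call:
{"api": "apply_moves", "payload": {"series": [{"jaw": 1, "linear": [0.005, 0, -0.0015], "roll": 0}, {"jaw": 1, "linear": [0.02, 0, -0.0016], "roll": 0}, {"jaw": 1, "linear": [0.035, -0.0002, -0.0018], "roll": 0}, {"jaw": 1, "linear": [0.045, -0.0003, -0.002], "roll": 0}]}}

```text
t: 38.17
tool_pos: [0.5155, -0.211, 0.0993]
orientation: [1.036, 1.297, -1.03]
force: [-0.6, 0.1, -1.0]
opening: 0.0239
```

```bash
python3 - <<'E'
from h import *
s=read_state();line(s);go(s,(.516,-.2112,.073),np.radians(13.6))
E
```

```text
t 38.17 pos [ 0.5155 -0.211   0.0993] F [-0.57  0.09 -1.04] M [-0.048  0.056  0.041] open 0.0239 q [-4.810e-01  9.100e-02  1.754e+00  1.000e-03  1.283e+00 -7.150e-01]
lin [0.0438, 0.0002, 0.0002] roll deg [-180.22, -0.22, 179.78] curyaw 13.38 q6 -0.715
```

Call:
{"api": "apply_moves", "payload": {"series": [{"jaw": 1, "linear": [0.012, 0.0003, 0.0002], "roll": 0}, {"jaw": 1, "linear": [0.024, 0.0003, 0.0002], "roll": 0}, {"jaw": 1, "linear": [0.036, 0.0003, 0.0002], "roll": 0}, {"jaw": 1, "linear": [0.044, 0.0003, 0.0002], "roll": 0}, {"jaw": 1, "linear": [0.044, 0.0003, 0.0002], "roll": 0}]}}

```text
t: 38.8
tool_pos: [0.5157, -0.211, 0.0724]
orientation: [1.036, 1.298, -1.031]
force: [-0.3, -0.8, -1.6]
opening: 0.0242
```

Call:
{"api": "apply_moves", "payload": {"series": [{"jaw": 1, "linear": [0.0025, 0, 0], "roll": 0}, {"jaw": 1, "linear": [0.005, 0, 0], "roll": 0}, {"jaw": 1, "linear": [0.005, 0, 0], "roll": 0}]}}

```text
t: 39.17
tool_pos: [0.5158, -0.211, 0.0694]
orientation: [1.036, 1.298, -1.031]
force: [-0.4, 1.0, -0.5]
opening: 0.0238
```

Call:
{"api": "apply_moves", "payload": {"series": [{"jaw": 1, "linear": [0.001, 0, 0], "roll": 0}, {"jaw": 1, "linear": [0.0015, 0, 0], "roll": 0}]}}

```text
t: 39.42
tool_pos: [0.5158, -0.2111, 0.0685]
orientation: [1.036, 1.298, -1.031]
force: [0.1, -0.4, -1.2]
opening: 0.0236
```

Call:
{"api": "apply_moves", "payload": {"series": [{"jaw": 1, "linear": [0.001, 0, 0], "roll": 0}, {"jaw": 1, "linear": [0.0015, 0, 0], "roll": 0}]}}

```text
t: 39.67
tool_pos: [0.5158, -0.2111, 0.0676]
orientation: [1.036, 1.298, -1.031]
force: [0.2, 0.1, -1.0]
opening: 0.0243
```

Call:
{"api": "apply_moves", "payload": {"series": [{"jaw": 1, "linear": [0.001, 0, 0], "roll": 0}, {"jaw": 1, "linear": [0.0015, 0, 0], "roll": 0}]}}

```text
t: 39.92
tool_pos: [0.5159, -0.2111, 0.0668]
orientation: [1.036, 1.298, -1.031]
force: [-2.2, 0.9, 1.9]
opening: 0.0239
```

Call:
{"api": "apply_moves", "payload": {"series": [{"jaw": 1, "linear": [0.001, 0, 0], "roll": 0}, {"jaw": 1, "linear": [0.0015, 0, 0], "roll": 0}]}}

```text
t: 40.17
tool_pos: [0.5159, -0.2111, 0.0667]
orientation: [1.036, 1.298, -1.031]
force: [-4.6, 2.5, 10.4]
opening: 0.0239
```

```bash
python3 st.py
```

```text
t 40.17 pos [ 0.5159 -0.2111  0.0667] F [-4.58  2.54 10.42] M [0.362 0.995 0.002] open 0.0239 q [-4.810e-01  1.300e-01  1.776e+00  1.000e-03  1.223e+00 -7.150e-01]
M tool [-0.003  0.582 -0.884] F tool [-10.49  -3.76  -3.45] tq6 -0.0046
lin [0.0, 0.0, 0.0] roll deg [-65.11, 114.89] curyaw 13.39 q6 -0.715
```

The driver is seated at the same TCP height as when it was grasped (0.0667). Now I release and rise.

Call:
{"api": "apply_moves", "payload": {"series": [{"jaw": 0.3, "linear": [-0.0005, 0, 0], "roll": 0}, {"jaw": -0.2, "linear": [-0.0005, 0, 0], "roll": 0}, {"jaw": -0.4, "linear": [-0.0005, 0, 0], "roll": 0}, {"jaw": -0.4, "linear": [-0.0005, 0, 0], "roll": 0}, {"jaw": -0.4, "linear": [-0.0005, 0, 0], "roll": 0}, {"jaw": -0.4, "linear": [-0.0005, 0, 0], "roll": 0}, {"jaw": -0.4, "linear": [-0.05, 0, 0], "roll": 0}, {"jaw": -0.4, "linear": [-0.12, 0, 0], "roll": 0}, {"jaw": -0.4, "linear": [-0.22, 0, 0], "roll": 0}, {"jaw": -0.4, "linear": [-0.28, -0.1, 0.05], "roll": 0}, {"jaw": -0.4, "linear": [-0.28, -0.2, 0.05], "roll": 0}, {"jaw": -0.4, "linear": [-0.28, -0.2, 0.05], "roll": 0}, {"jaw": -0.4, "linear": [-0.28, -0.2, 0.05], "roll": 0}]}}

```text
t: 41.8
tool_pos: [0.404, -0.2675, 0.2339]
orientation: [1.037, 1.296, -1.031]
force: [-0.2, 0.2, 0.3]
opening: 0.0652
```

```bash
python3 - <<'E'
from h import *
s=read_state();line(s);c=cam('top');C=cam('scene')
cv2.imwrite('pics/t7.png',c['pixels'])
a=cv2.resize(c['pixels'][120:240,140:440],None,fx=2.66,fy=2.66,interpolation=cv2.INTER_CUBIC)[:,:790]
v=proj(C,(.516,-.211,.08)).astype(int);b=cv2.resize(C['pixels'][v[1]-40:v[1]+40,v[0]-60:v[0]+60],(390,260));k=proj(C,(.54,.1,.04)).astype(int);d=cv2.resize(C['pixels'][k[1]-40:k[1]+40,k[0]-60:k[0]+60],(400,260))
cv2.imwrite('pics/m7.png',np.vstack([a,np.hstack([b,d])[:,:a.shape[1]]]))
# top slot
g=cv2.imread('pics/t7.png')
E
```

```text
t 41.8 pos [ 0.404  -0.2675  0.2339] F [-0.2   0.16  0.32] M [-0.084  0.029  0.028] open 0.0652 q [-0.694 -0.207  1.79   0.004  1.546 -0.926]
```

View pics/m7.png

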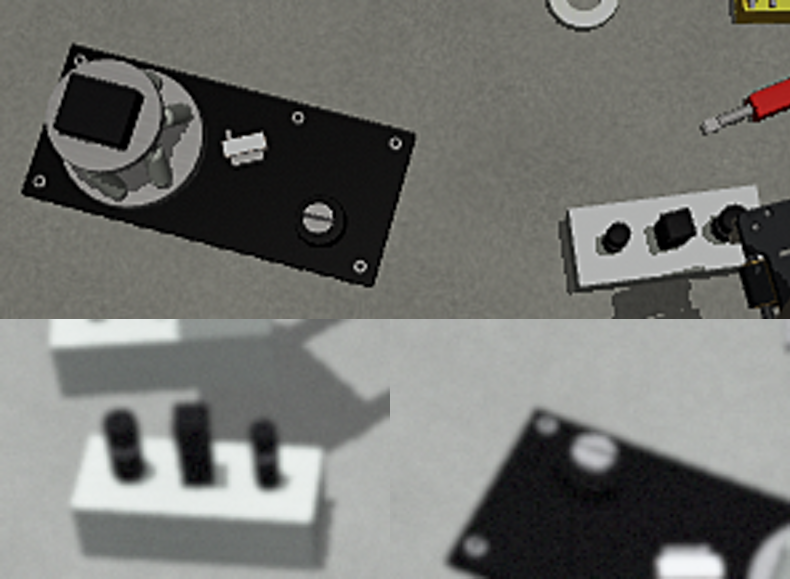

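```bash
python3 - <<'E'
from h import *
c=cam('top');g=cv2.cvtColor(c['pixels'],6);u=proj(c,(.54,.1,.044));x0,y0=int(u[0])-9,int(u[1])-9
G=cv2.resize(g[y0:y0+18,x0:x0+18],None,fx=12,fy=12,interpolation=cv2.INTER_CUBIC)
m=(G>110).astype(np.uint8);h=cv2.morphologyEx(m,cv2.MORPH_CLOSE,np.ones((61,61)));h=cv2.erode(h,np.ones((25,25)))
yy,xx=np.nonzero((h>0)&(G<np.percentile(G[h>0],22)))
l=cv2.fitLine(np.float32(np.c_[xx,yy]),cv2.DIST_HUBER,0,.01,.01).ravel()
p=[at(c,(x0+(l[2]+k*60*l[0])/12,y0+(l[3]+k*60*l[1])/12),.044) for k in(-1,1)];v=p[1]-p[0];print('slot',np.degrees(np.arctan2(v[1],v[0])),len(xx))
line(read_state());print(close_job())
E
```

```text
slot -103.18394844158956 1705
t 41.95 pos [ 0.4049 -0.2667  0.2333] F [-0.45  0.61 -0.74] M [-0.008  0.012  0.002] open 0.0651 q [-0.691 -0.205  1.789  0.004  1.546 -0.926]
the job is handed in; nothing more can be done
None
```

The clamp screw is turned to its stop, the flat driver is back in its hole in the tool block, and I handed the job in at t ≈ 42 s with the gripper open and clear.

**Turning:** I set the blade in the slot, found the floor by feel at about 39 mm over the table, and turned the screw clockwise with about 4–9 N of downward force.

**Stop check:** The first pass gave no clear torque rise, because the blade has a lot of play in the slot. I lifted out to look, then reinserted the driver and turned gently until the torque climbed steadily to about 0.17 N m. That is above the 0.05 N m needed to turn the screw and below the 0.3 N m limit. I relieved the twist before lifting out.

**Final checks:**
- **Slot angle:** the close view between the two passes put it at -101.7°, which matches the computed stop angle. The coarser overhead view after release read -103.2°, which agrees within its accuracy of a few degrees.
- **Driver:** it seated at the same height it was taken from, 66.7 mm at the fingertips, and stands upright.
- **Everything else:** the plug and the two other drivers look unmoved in the last images. The ring is only partly in that picture, and I did not look at the caliper again.

**One oddity:** the red look-alike driver appears upright in the first pictures but was already lying down in the first close view at t = 2.75 s. The arm had stayed about 0.22 m above the table and felt no contact up to then, so I take it that it fell over by itself. I left it alone.

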